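# Dial open the padlock of the stock well and hold it up

### The job

Unlock the chilled stock well: press its lid down until it sits fully home on its seal, so that the hasp is slack, then turn the padlock's dial clockwise, click by click, until its white line meets the red mark. Pull the lock open, work it off the staple and finish holding the open lock up in the gripper, dial upward, at least 10 cm above the ledge; do not put it down or let go. Leave the lid shut and the jars and bottles where they stand.

Things in the scene. Friction and masses are not known exactly. Their poses are not given: they have to be found in the camera images.
- lid_press (a point): Place to press: top of the steel lid, on its centre line, 60 mm behind its front edge (robot's side), 170 mm before its hinge. Lid 230 mm deep, 340 wide, 10 thick, hinged along its far edge on the box-shaped stainless stock well (455 mm deep, 360 wide), which has a flat ledge 195 mm deep before the lid. Axes: x away from the robot, z up; yaw up to 0.28 rad.
- lid_edge (a point): Middle of the lid's front edge, on its top face. Fully home on the seal it is level with staple (12 mm above the ledge); at the start the lid stands proud, this edge 4 to 7 mm too high. Stiff friction hinge at the far edge: the lid stays where it is left, and goes down under about 10 N at the place to press.
- staple (a point): Brass staple: upright hoop of 4 mm rod on the ledge (ledge 130 mm above the table), through the slot of the hasp strap that is hinged to the lid. The point is in the middle of its opening, 12 mm above the ledge. Opening 12 mm wide (along y), 21 mm high, seen through along x; hoop 20 mm wide outside, top 25 mm above the ledge. Axes: x away from the robot, z up.
- case (a point): Loose dial padlock (about 300 g) lying on the ledge, dial up. The point is on the axis of its round blue case, 14 mm above its underside. Case 50 mm across, 24 mm high (lowest 4 mm drawn in to 34 mm across); its +y and -y sides are free to grip. Axes: x towards the shackle (away from the robot, nearly along the staple's x), z up.
- padlock: The whole padlock; origin at the middle of the case's underside, axes as case. Shackle: steel U of 8 mm bar, level, 13 mm above the underside, legs along x at y = +14 and -14 mm. The leg at y = -14 mm is the short one that leaves the case when open; it passes through the staple, which stands 46 mm ahead (+x) of the case's centre at the start.
- knob (a point): Grip of the padlock's dial: black ribbed knob, 21 mm across and 15 mm high, standing on a black disc 39 mm across and 3 mm thick on top of the case. The point is on the dial's axis, 7.5 mm below the knob's top and 7.5 mm above the disc (35 mm above the ledge). A white line runs over the knob's top and the disc; white ticks mark the 15 clicks.
- dial (a joint): Dial angle in rad, growing clockwise seen from above. 0 = white line at the red mark on the case's rim beside the shackle (+x side): only there can the shackle be drawn. Clicks every 0.419 rad (24 degrees), about 0.03 N m to turn past one; let go, it settles into the nearest click. At the start it stands two or three clicks short (-0.84 or -1.26).
- crown (a point): Middle of the shackle's bend, 59 mm ahead (+x) of the case's centre when shut, 85 mm fully open. Then the short leg's end is 39 mm ahead of the case's centre, 14 to 18 mm clear of the case, but the leg still runs through the staple: move the case forward until its centre is 32 mm behind the staple and 14 mm to its +y side; the staple is then in the gap and the lock lifts straight off.
- shackle (a joint): How far the shackle is drawn out, in m: 0 = shut, 0.026 = fully open; stays where it is left. With the dial on the mark, pull the case straight back along its -x: after about 4 mm of play the staple catches the shackle's bend and draws it out under 6 to 8 N; it is fully open some 30 mm back from the start. Off the mark it is locked.
- ledge_jar: white balm jar with a green band standing on the left of the well's ledge, 54 mm across, 44 mm high; origin at the middle of its underside; to be left alone
- ledge_dropper: black dropper bottle with a white bulb standing on the right of the well's ledge, 34 mm across, 100 mm high; origin at the middle of its underside; to be left alone
- jar_a: white balm jar with a green band on the table to the left of the well, 54 mm across, 44 mm high; origin at the middle of its underside; to be left alone
- amber_jar: amber jar with a black cap on the table to the left of the well, 58 mm across, 90 mm high; origin at the middle of its underside; to be left alone
- jar_b: white balm jar with a green band on the table to the right of the well, 54 mm across, 44 mm high; origin at the middle of its underside; to be left alone
- oil_bottle: yellow oil bottle with a white cap on the table to the right of the well, 45 mm across, 107 mm high; origin at the middle of its underside; to be left alone
- dropper_b: black dropper bottle with a white bulb on the table to the right of the well, 34 mm across, 100 mm high; origin at the middle of its underside; to be left alone

How it is judged:
On the way, in this order (a step that is already met when the one before it is completed fails the run):
1. the lid is pressed fully home, the lock still shut (z of lid_edge in the frame of staple below 0.0018 m and value of joint shackle below 0.004 m), for 0.2 s.
2. the dial's white line is at the red mark, lock still shut, lid home (value of joint dial between -0.15 and 0.15 rad and value of joint shackle below 0.004 m and z of lid_edge in the frame of staple below 0.0022 m), for 0.2 s.
3. the shackle is drawn open while the lock is still down at the staple (value of joint shackle above 0.02 m and z of case in the frame of staple below 0.02 m and horizontal distance between case and staple below 0.1 m), for 0.1 s.
At the end, for the whole second after the job is handed in: The padlock is held by the fingers (more than 3 N), at rest (under 30 mm/s), at least 90 mm above its height on the ledge, its shackle drawn open more than 18 mm, its dial upward within 0.4 rad, and the lid is home (its front edge within 2.2 mm of seated) (z of case in the frame of staple above 0.09 m and value of joint shackle above 0.018 m and angle between case's own z axis and vertical below 0.4 rad and contact force between padlock and the fingers above 3 N and linear speed of padlock below 0.03 m/s and z of lid_edge in the frame of staple below 0.0022 m); the arm keeps its last pose, push and grip.
It fails at once if a jar or bottle is pushed more than 30 mm from its place or tipped over (distance of any of ledge_jar, ledge_dropper, jar_a, amber_jar, jar_b, oil_bottle, dropper_b from where it was at the start of the episode above 0.03 m or angle between any of ledge_jar, ledge_dropper, jar_a, amber_jar, jar_b, oil_bottle, dropper_b's own z axis and vertical above 0.5 rad).
It fails at once if the lid is lifted (z of lid_edge in the frame of staple above 0.015 m).
It also fails if it takes over 54 s, if anything falls off the work surface, if the arm or the gripper's body presses on something with over 40 N, if the wrist force passes 120 N, or if a joint passes its speed limit or range.

### The arm

A 6-joint arm with a two-finger parallel gripper is mounted at the origin on the work surface. World frame = base frame: x ahead of the robot, y to its left, z up, the work surface at z = 0. Lengths are in m, angles in rad, forces in N, time in s.
With the tool pointing down it reaches from about 0.275 to 0.75 m from the base axis. Payload 10.2 kg.
Tool frame: the origin (TCP) lies between the finger pads; the fingertips stand 19 mm ahead of it and the grasp point (between the pads) is the TCP; z points along the fingers, y is the direction in which the jaws open and shut (so a half turn about z gives the same grasp; the last joint's range is limited). The gripper opens to 88 mm and grips with 3 to 60 N. Pads are 18 mm wide; open, the fingers measure 123 mm over their backs; the gripper's body (75 mm by 187 mm) begins 45 mm behind the grasp point.
Start: joints at [1.079, 0.313, 1.498, -0, 1.331, -0.223], TCP at [0.139, 0.506, 0.224] pointing down, gripper open.
Joint ranges: [-2.94, 2.94], [-0.97, 2.17], [0.19, 2.56], [-1.23, 4.37], [0.02, 3.11], [-2.88, 2.88]. Speed limits (rad/s): [2.39, 2.39, 3.01, 3.14, 3.14, 3.14].

### API

Orientations are given as [roll, pitch, yaw] about the fixed x, y, z axes, in that order (R = Rz(yaw) Ry(pitch) Rx(roll)).
In Python, from cell import robot gives the robot as it stands. The module is installed in compiled form; this text tells all that it offers.
- The arm moves only by the tool drive_tool, never from a script. Its argument "targets" is a list of rows, each an object with "angular": the turn, a rotation vector about the tool's x, y, z in rad, a list of three; "linear": the shift along the tool's x, y, z in m, a list of three; "fingers": the closure in counts, from 0 (fully open) to 255 (shut). In form: [{"angular": [ax, ay, az], "linear": [tx, ty, tz], "fingers": fingers}, ...]. A call has 1 to 20 rows; each row is the pose to reach, as a shift and turn from the pose commanded when the call began, along the tool's axes at that moment; what a row does not reach only later rows make up. A row lasts 1/12 s, in which the tool goes at most 41.7 mm and 7.16 degrees, less where a joint would pass 70% of its speed; a pose out of reach is approached as far as the arm can. A call with a gripper value outside its range is refused whole. The fingers move at their own pace and stop on an object; "squeeze" is the grip in N (left out, the last holds). Time passes only in rows, so rows that repeat a pose let the fingers close. It gives the time, the measured TCP pose, the force and the opening at its end, in the units of the state.
- robot.state(): the state, without advancing time (a new reading comes with each control period).
- robot.get_image(name): name is "scene" or "top"; returns the picture (400x640x3 uint8, red, green, blue); there is no depth.
- robot.camera_info(name): a dict with "mtx" (3x3 intrinsics, pixels), "D" ([k1, k2, p1, p2, k3] as OpenCV has them; the pictures are not rectified), "world_from_camera" (4x4, takes a point from camera to world coordinates). Camera axes: x right, y down, z forward; pixel columns grow to the right and rows downward; lengths in m; the calibration is good to about 2 mm. A picture is of the moment at which its call begins. camera_info takes no time and is no camera call.
- robot.finish_job(): hands the job in, once; it reports no verdict.
The state is a dict: "time_s": time; "joint_positions": joint angles; "qd": joint speeds; "tau": joint torques, N m; "tcp_pos": TCP position; "ee_rot": TCP orientation; "force": force on the tool from outside, world axes, zero at the start; "torque": the same for the moment, N m; "opening": opening from 0.0 (shut) to 1.0 (fully open).
Only numpy, scipy, OpenCV 4.12 (cv2) and the standard library are available. Lean on these libraries where they do the work, as an engineer would, in place of code of your own. Each camera call takes 0.05 s, during which the arm holds its last target.

## Working session

There is one attempt and no reset: what is moved stays moved. The work goes in short steps, Python scripts to look and compute and a tool call to move; the robot and the scene stay as the last step left them, time stands still between calls to the robot, and variables do not carry over. Pictures are saved under pics/ and viewed, and the job is handed in when it is done.

Besides the shell and the picture viewer there is one more tool, called as a command line: name --argument value ..., lists and objects as JSON in quotes. drive_tool: Moves the arm, as the interface text tells. Its arguments: {"type":"object","properties":{"targets":{"type":"array","items":{"type":"object","properties":{"angular":{"type":"array","items":{"type":"number"}},"linear":{"type":"array","items":{"type":"number"}},"fingers":{"type":"number"}}}},"squeeze":{"type":"number"}},"required":["targets"]}

```bash
mkdir -p pics; ls; python3 - <<'E'
from cell import robot
import cv2
print(robot.state())
for n in ("scene","top"):
    im=robot.get_image(n); cv2.imwrite(f"pics/{n}0.png",im[:,:,::-1])
    print(n,robot.camera_info(n))
E
```

```text
pics
{'time_s': 0.0, 'joint_positions': array([ 1.07859535e+00,  3.13440631e-01,  1.49844424e+00, -1.35014714e-05,
        1.33099548e+00, -2.23432630e-01]), 'qd': array([ 0.00042131,  0.00028901, -0.00185903,  0.00094598,  0.00078633,
       -0.00016499]), 'tau': array([-1.06767307e-03, -4.02217054e+01, -2.52265871e+01,  6.93681836e-02,
        3.53836454e-02, -7.85655538e-05]), 'tcp_pos': array([0.13931225, 0.50590046, 0.22366318]), 'ee_rot': array([-3.14033406e+00, -2.72540953e-04,  2.87282735e+00]), 'force': array([-0.14285132, -0.64954224, -0.14765454]), 'torque': array([0.02473434, 0.00744229, 0.07093983]), 'opening': 0.9967304974474435}
scene {'mtx': array([[370.36339374,   0.        , 320.05249509],
       [  0.        , 370.36339374, 199.74722997],
       [  0.        ,   0.        ,   1.        ]]), 'D': array([0.01415415, 0.        , 0.        , 0.        , 0.        ]), 'world_from_camera': array([[-0.11449121,  0.72335143, -0.68092178,  1.21579695],
       [ 0.99327111,  0.09538799, -0.06567828,  0.0604877 ],
       [ 0.01744329, -0.68385952, -0.72940516,  0.80801482],
       [ 0.        ,  0.        ,  0.        ,  1.        ]])}
top {'mtx': array([[412.35910411,   0.        , 313.81512781],
       [  0.        , 412.35910411, 200.17831843],
       [  0.        ,   0.        ,   1.        ]]), 'D': array([-0.09987519,  0.        ,  0.        ,  0.        ,  0.        ]), 'world_from_camera': array([[ 0.01246451, -0.99925655,  0.03648273,  0.48685932],
       [-0.99981587, -0.01298725, -0.01412663,  0.01066149],
       [ 0.01458994, -0.03629993, -0.99923443,  1.51955991],
       [ 0.        ,  0.        ,  0.        ,  1.        ]])}
```

View pics/scene0.png

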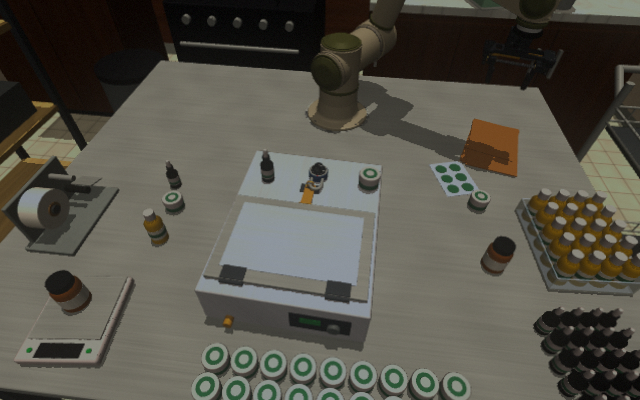

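View pics/top0.png

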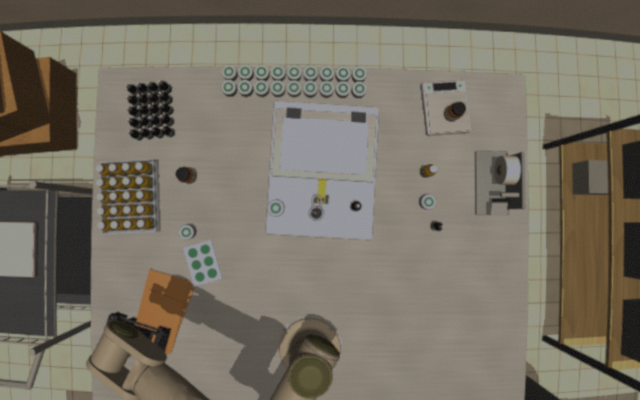

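```bash
python3 - <<'E'
import cv2
a=cv2.imread("pics/top0.png"); s=cv2.imread("pics/scene0.png")
cv2.imwrite("pics/top0c.png",cv2.resize(a[95:245,255:390],None,fx=4.4,fy=4,interpolation=cv2.INTER_CUBIC) if 0 else cv2.resize(a[100:245,260:385],None,fx=4,fy=4,interpolation=cv2.INTER_CUBIC))
cv2.imwrite("pics/top0d.png",cv2.resize(a[175:225,295:345],None,fx=12,fy=12,interpolation=cv2.INTER_CUBIC))
cv2.imwrite("pics/scene0c.png",cv2.resize(s[150:210,280:350],None,fx=10,fy=10,interpolation=cv2.INTER_CUBIC))
E
```

```text
(no output)
```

View pics/top0c.png

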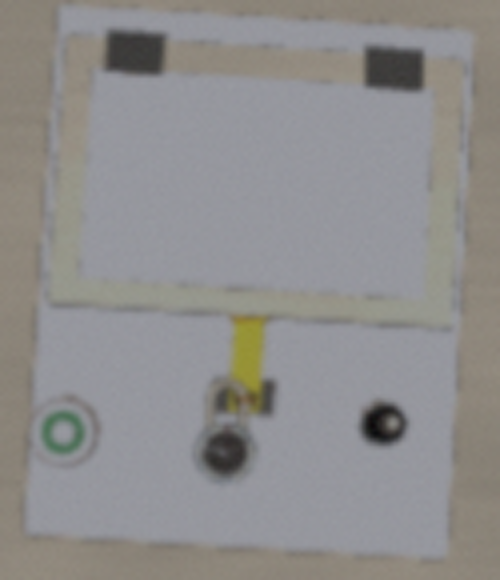

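View pics/top0d.png

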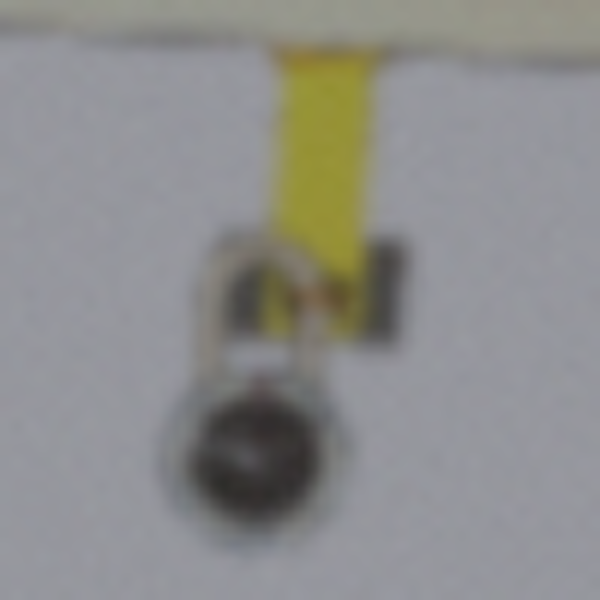

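View pics/scene0c.png

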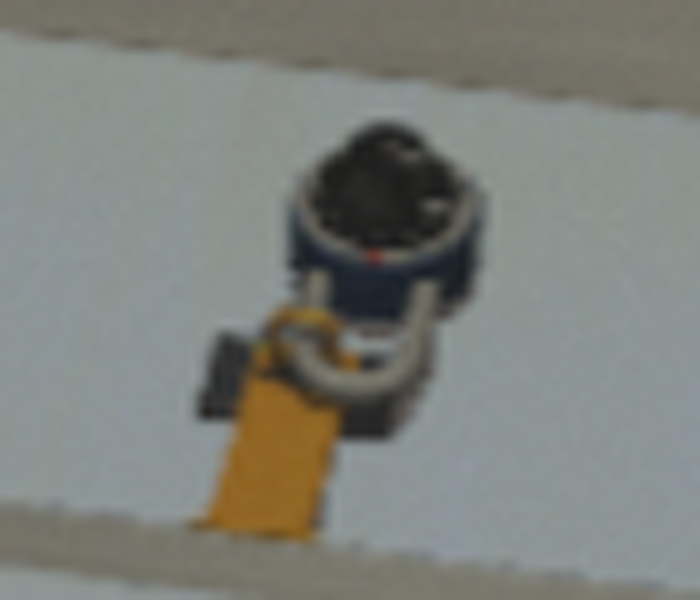

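```bash
cat > h.py <<'E'
import numpy as np,cv2
from cell import robot
def ray(n,uv,z):
    c=robot.camera_info(n); T=np.array(c["world_from_camera"])
    p=cv2.undistortPoints(np.array([[uv]],float),np.array(c["mtx"]),np.array(c["D"]))[0,0]
    d=T[:3,:3]@np.array([p[0],p[1],1]); o=T[:3,3]
    return o+d*(z-o[2])/d[2]
def proj(n,P):
    c=robot.camera_info(n); T=np.linalg.inv(np.array(c["world_from_camera"]))
    q=T[:3,:3]@np.array(P,float)+T[:3,3]
    return cv2.projectPoints(q.reshape(1,1,3),np.zeros(3),np.zeros(3),np.array(c["mtx"]),np.array(c["D"]))[0][0,0]
def crop(n,u0,v0,k,pts,z):
    for q in pts:
        uv=((q[0]+.5)/k-.5+u0,(q[1]+.5)/k-.5+v0); print(n,q,np.round(uv,1),np.round(ray(n,uv,q[2] if len(q)>2 else z),4))
E
python3 - <<'E'
from h import *
t4=[(27,535,.13),(447,555,.13),(60,5,.15),(472,30,.15),(48,303,.147),(452,326,.147)]
crop("top",260,100,4,t4,.13)
print("rim, knobtop disc, crown, legs, staple, red")
crop("top",295,175,12,[(253,455,.154),(258,460,.165),(258,240,.144),(207,330,.144),(315,330,.144),(318,298,.155),(258,385,.154)],.13)
crop("scene",280,150,10,[(388,215,.154),(385,185,.157),(388,140,.172),(375,257,.154),(300,318,.155),(345,390,.143),(435,207,.157),(403,150,.172)],.13)
crop("scene",280,150,10,[(195,525,.147),(310,538,.147)],.13)
E
```

```text
top (27, 535, 0.13) [266.4 233.4] [0.4238 0.1492 0.13  ]
top (447, 555, 0.13) [371.4 238.4] [ 0.411 -0.205  0.13 ]
top (60, 5, 0.15) [274.6 100.9] [0.8701 0.1276 0.15  ]
top (472, 30, 0.15) [377.6 107.1] [ 0.8548 -0.2208  0.15  ]
top (48, 303, 0.147) [271.6 175.4] [0.618  0.1331 0.147 ]
top (452, 326, 0.147) [372.6 181.1] [ 0.6034 -0.205   0.147 ]
rim, knobtop disc, crown, legs, staple, red
top (253, 455, 0.154) [315.6 212.5] [ 0.4961 -0.0151  0.154 ]
top (258, 460, 0.165) [316.  212.9] [ 0.4947 -0.0163  0.165 ]
top (258, 240, 0.144) [316.  194.5] [ 0.556 -0.016  0.144]
top (207, 330, 0.144) [311.8 202. ] [ 0.5308 -0.0021  0.144 ]
top (315, 330, 0.144) [320.8 202. ] [ 0.5312 -0.0322  0.144 ]
top (318, 298, 0.155) [321.  199.4] [ 0.5397 -0.0325  0.155 ]
top (258, 385, 0.154) [316.  206.6] [ 0.5154 -0.0163  0.154 ]
scene (388, 215, 0.154) [318.4 171. ] [ 0.5038 -0.0146  0.154 ]
scene (385, 185, 0.157) [318. 168.] [ 0.4957 -0.0164  0.157 ]
scene (388, 140, 0.172) [318.4 163.6] [ 0.4949 -0.0159  0.172 ]
scene (375, 257, 0.154) [317.  175.2] [ 0.5202 -0.016   0.154 ]
scene (300, 318, 0.155) [309.6 181.4] [ 0.5462 -0.032   0.155 ]
scene (345, 390, 0.143) [314.  188.6] [ 0.5584 -0.0189  0.143 ]
scene (435, 207, 0.157) [323.  170.2] [ 0.5024 -0.0024  0.157 ]
scene (403, 150, 0.172) [319.8 164.6] [ 0.4983 -0.0116  0.172 ]
scene (195, 525, 0.147) [299. 202.] [ 0.613  -0.0488  0.147 ]
scene (310, 538, 0.147) [310.6 203.4] [ 0.6136 -0.0205  0.147 ]
```

```bash
python3 - <<'E'
from h import *
s=cv2.imread("pics/scene0.png"); t=cv2.imread("pics/top0.png")
C=np.array([.4955,-.0160]); yaw=-.03
for nm,im,u0,v0,k in (("scene",s,295,155,20),("top",t,300,185,20)):
    o=cv2.resize(im[v0:v0+32,u0:u0+36],None,fx=k,fy=k,interpolation=cv2.INTER_CUBIC)
    for a,col in ((48,(0,255,0)),(72,(0,255,255)),(0,(0,0,255))):
        for r,z in ((.008,.172),(.015,.157),(.019,.157)):
            th=yaw+np.radians(a); P=[C[0]+r*np.cos(th),C[1]+r*np.sin(th),z]
            p=proj(nm,P); q=((p-[u0,v0]+.5)*k-.5).astype(int); cv2.circle(o,tuple(map(int,q)),4,col,1)
    cv2.imwrite(f"pics/hyp_{nm}.png",o)
crop("top",260,100,4,[(388,424,.23),(63,432,.174)],.13)
crop("scene",0,0,1,[(267,181,.13),(369,187,.13)],.13)
E
```

```text
top (388, 424, 0.23) [356.6 205.6] [ 0.5186 -0.1421  0.23  ]
top (63, 432, 0.174) [275.4 207.6] [0.5101 0.1167 0.174 ]
scene (267, 181, 0.13) [267. 181.] [ 0.5341 -0.1464  0.13  ]
scene (369, 187, 0.13) [369. 187.] [0.521  0.1205 0.13  ]
```

View pics/hyp_scene.png

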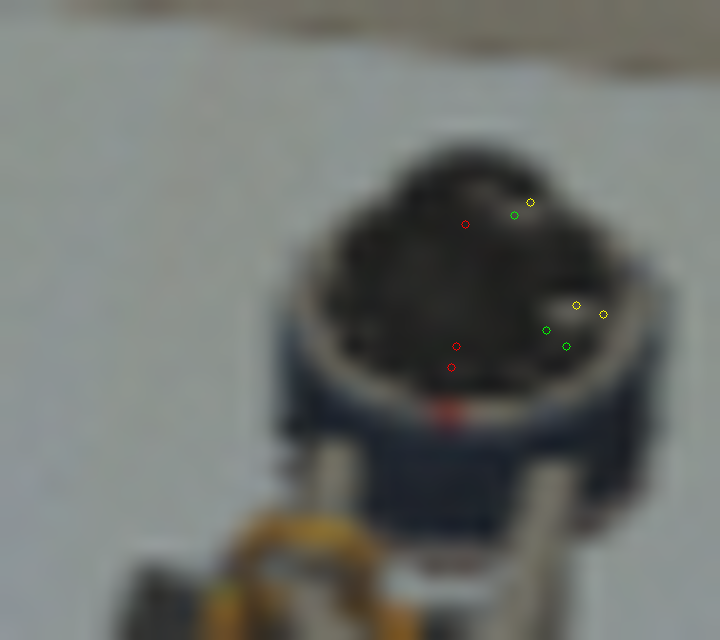

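View pics/hyp_top.png

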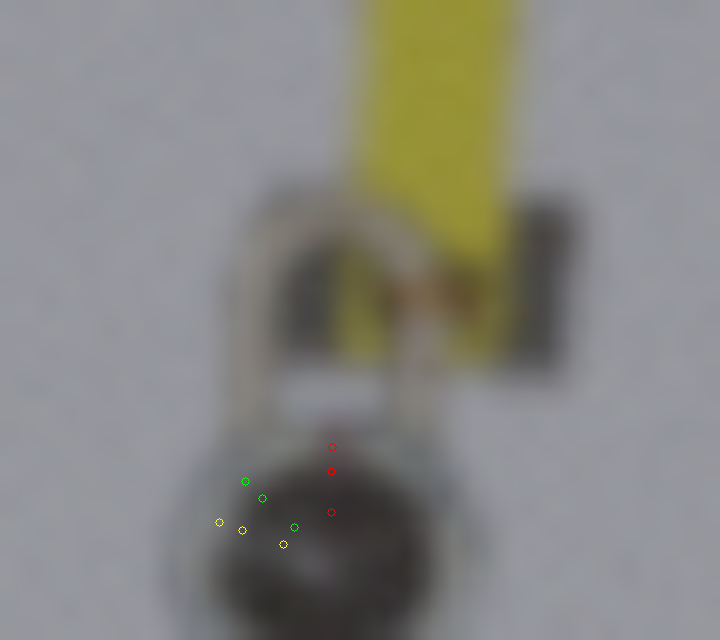

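```bash
cat >> h.py <<'E'
from scipy.spatial.transform import Rotation as Ro
def go(P,yaw):
    s=robot.state(); R=Ro.from_euler('xyz',s["ee_rot"]); G=Ro.from_euler('xyz',[np.pi,0,yaw])
    print("lin",np.round(R.inv().apply(np.array(P)-s["tcp_pos"]),4),"ang",np.round((R.inv()*G).as_rotvec(),4),"t",s["time_s"])
E
python3 -c "
from h import *
go([.6706,-.0385,.215],np.pi-.042)"
```

```text
lin [-0.6568 -0.3838  0.009 ] ang [-0.0011 -0.0004 -0.2268] t 0.1
```

drive_tool --targets '[{"angular":[0,0,-0.1],"linear":[-0.1,-0.058,-0.02],"fingers":255},{"angular":[0,0,-0.2268],"linear":[-0.6568,-0.3838,-0.02],"fingers":255},{"angular":[0,0,-0.2268],"linear":[-0.6568,-0.3838,-0.02],"fingers":255},{"angular":[0,0,-0.2268],"linear":[-0.6568,-0.3838,-0.02],"fingers":255},{"angular":[0,0,-0.2268],"linear":[-0.6568,-0.3838,-0.02],"fingers":255},{"angular":[0,0,-0.2268],"linear":[-0.6568,-0.3838,-0.02],"fingers":255},{"angular":[0,0,-0.2268],"linear":[-0.6568,-0.3838,-0.02],"fingers":255},{"angular":[0,0,-0.2268],"linear":[-0.6568,-0.3838,-0.02],"fingers":255},{"angular":[0,0,-0.2268],"linear":[-0.6568,-0.3838,-0.02],"fingers":255},{"angular":[0,0,-0.2268],"linear":[-0.6568,-0.3838,-0.02],"fingers":255},{"angular":[0,0,-0.2268],"linear":[-0.6568,-0.3838,-0.02],"fingers":255},{"angular":[0,0,-0.2268],"linear":[-0.6568,-0.3838,-0.02],"fingers":255},{"angular":[0,0,-0.2268],"linear":[-0.6568,-0.3838,-0.02],"fingers":255},{"angular":[0,0,-0.2268],"linear":[-0.6568,-0.3838,-0.02],"fingers":255},{"angular":[0,0,-0.2268],"linear":[-0.6568,-0.3838,-0.02],"fingers":255},{"angular":[0,0,-0.2268],"linear":[-0.6568,-0.3838,-0.02],"fingers":255},{"angular":[0,0,-0.2268],"linear":[-0.6568,-0.3838,-0.02],"fingers":255},{"angular":[0,0,-0.2268],"linear":[-0.6568,-0.3838,-0.02],"fingers":255},{"angular":[0,0,-0.2268],"linear":[-0.6568,-0.3838,-0.02],"fingers":255},{"angular":[0,0,-0.2268],"linear":[-0.6568,-0.3838,-0.02],"fingers":255}]' --squeeze 20

```text
time_s: 1.77
tcp_pos: [0.6721, -0.0416, 0.2421]
ee_rot: [-3.142, -0.002, 3.096]
force: [0.1, -0.0, -0.3]
opening: 0.005
```

```bash
python3 -c "
from h import *
go([.6706,-.0385,.171],np.pi-.042);s=robot.state();print(s['tcp_pos'],s['force'],s['opening'],s['qd'])"
```

```text
lin [0.0015 0.0031 0.0711] ang [-0.0001 -0.002  -0.0035] t 1.7667
[ 0.67205091 -0.04163165  0.24208351] [ 0.07387985 -0.04285586 -0.29924041] 0.005386745618688635 [ 0.05232742 -0.0671033   0.09538204  0.01265581 -0.02292618  0.02606079]
```

drive_tool --targets '[{"angular":[0,0,0],"linear":[0,0,0.035],"fingers":255},{"angular":[0,0,0],"linear":[0,0,0.065],"fingers":255},{"angular":[0,0,0],"linear":[0,0,0.073],"fingers":255},{"angular":[0,0,0],"linear":[0,0,0.073],"fingers":255},{"angular":[0,0,0],"linear":[0,0,0.073],"fingers":255}]'

```text
time_s: 2.18
tcp_pos: [0.6709, -0.0379, 0.1727]
ee_rot: [-3.141, 0.001, 3.1]
force: [-0.7, -1.0, -0.2]
opening: 0.006
```

drive_tool --targets '[{"angular":[0,0,0],"linear":[0,0,0.002],"fingers":255},{"angular":[0,0,0],"linear":[0,0,0.004],"fingers":255},{"angular":[0,0,0],"linear":[0,0,0.006],"fingers":255},{"angular":[0,0,0],"linear":[0,0,0.007],"fingers":255},{"angular":[0,0,0],"linear":[0,0,0.007],"fingers":255}]'

```text
time_s: 2.6
tcp_pos: [0.6707, -0.0383, 0.1642]
ee_rot: [-3.142, -0.0, 3.1]
force: [0.5, -0.7, 0.3]
opening: -0.0
```

drive_tool --targets '[{"angular":[0,0,0],"linear":[0,0,0.0005],"fingers":255},{"angular":[0,0,0],"linear":[0,0,0.001],"fingers":255},{"angular":[0,0,0],"linear":[0,0,0.0015],"fingers":255}]'

```text
time_s: 2.85
tcp_pos: [0.6708, -0.0383, 0.1628]
ee_rot: [-3.142, 0.0, 3.1]
force: [1.3, -0.0, -0.9]
opening: 0.002
```

drive_tool --targets '[{"angular":[0,0,0],"linear":[0,0,0.0005],"fingers":255},{"angular":[0,0,0],"linear":[0,0,0.001],"fingers":255},{"angular":[0,0,0],"linear":[0,0,0.0015],"fingers":255}]'

```text
time_s: 3.1
tcp_pos: [0.6707, -0.0383, 0.1611]
ee_rot: [3.142, -0.0, 3.1]
force: [0.2, -0.7, 0.7]
opening: 0.005
```

```bash
python3 - <<'E'
from h import *
s=robot.get_image("scene"); cv2.imwrite("pics/press1.png",cv2.resize(s[130:330,190:400],None,fx=3.5,fy=3,interpolation=cv2.INTER_CUBIC)[:,:,::-1] if 0 else cv2.resize(s[140:310,195:395],None,fx=3.5,fy=3.5,interpolation=cv2.INTER_CUBIC)[:,:,::-1])
E
```

```text
(no output)
```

View pics/press1.png

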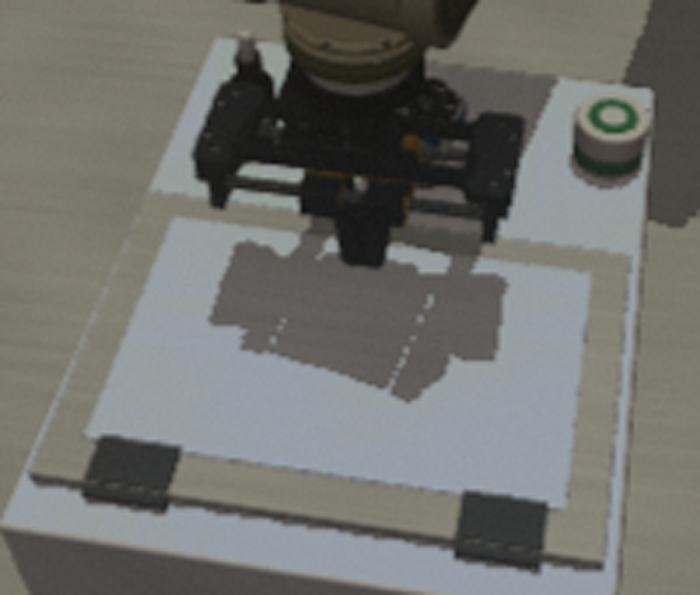

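drive_tool --targets '[{"angular":[0,0,0],"linear":[0,0,0.0005],"fingers":255},{"angular":[0,0,0],"linear":[0,0,0.001],"fingers":255},{"angular":[0,0,0],"linear":[0,0,0.0015],"fingers":255}]'

```text
time_s: 3.4
tcp_pos: [0.6707, -0.0383, 0.1597]
ee_rot: [-3.142, 0.0, 3.1]
force: [-0.0, -0.4, -0.1]
opening: 0.005
```

drive_tool --targets '[{"angular":[0,0,0],"linear":[0,0,0.0005],"fingers":255},{"angular":[0,0,0],"linear":[0,0,0.001],"fingers":255},{"angular":[0,0,0],"linear":[0,0,0.0015],"fingers":255},{"angular":[0,0,0],"linear":[0,0,0.002],"fingers":255}]'

```text
time_s: 3.73
tcp_pos: [0.6707, -0.0383, 0.1577]
ee_rot: [3.142, 0.0, 3.1]
force: [-0.7, 0.0, 0.8]
opening: 0.005
```

```bash
python3 - <<'E'
from h import *
s=robot.get_image("scene"); o=cv2.resize(s[180:240,265:345],None,fx=10,fy=10,interpolation=cv2.INTER_CUBIC)[:,:,::-1].copy()
for z in (.139,.145,.155):
    p=proj("scene",[.6707,-.0383,z]); print(p); q=((p-[265,180]+.5)*10).astype(int); cv2.circle(o,tuple(map(int,q)),4,(0,0,255),1)
cv2.imwrite("pics/press2.png",o)
E
```

```text
[299.77731661 222.76448614]
[299.71944909 221.11666474]
[299.62166105 218.33284176]
```

View pics/press2.png

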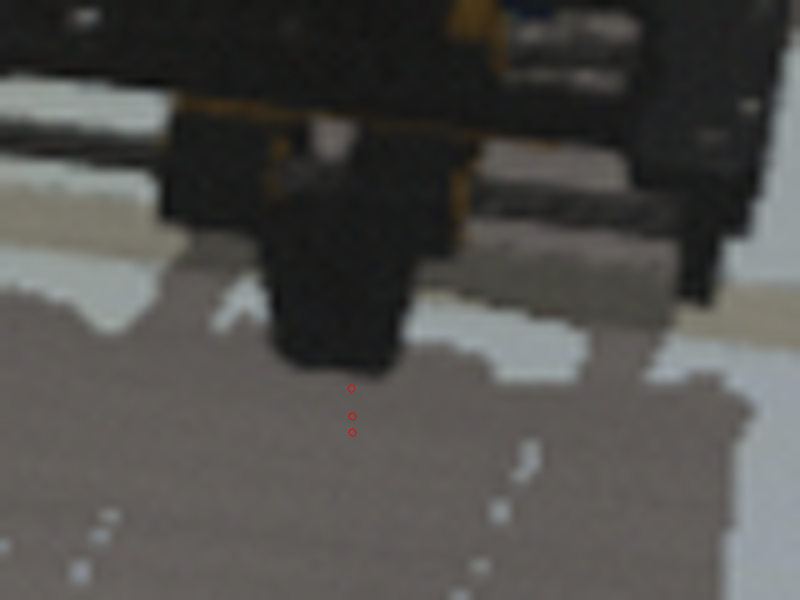

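drive_tool --targets '[{"angular":[0,0,0],"linear":[0,0,0.001],"fingers":255},{"angular":[0,0,0],"linear":[0,0,0.002],"fingers":255},{"angular":[0,0,0],"linear":[0,0,0.0025],"fingers":255}]'

```text
time_s: 4.03
tcp_pos: [0.6707, -0.0383, 0.155]
ee_rot: [3.142, -0.0, 3.1]
force: [0.4, -0.1, -0.0]
opening: 0.004
```

drive_tool --targets '[{"angular":[0,0,0],"linear":[0,0,0.001],"fingers":255},{"angular":[0,0,0],"linear":[0,0,0.002],"fingers":255},{"angular":[0,0,0],"linear":[0,0,0.0025],"fingers":255}]'

```text
time_s: 4.28
tcp_pos: [0.6707, -0.0383, 0.1525]
ee_rot: [3.142, -0.0, 3.1]
force: [0.3, 0.7, 0.6]
opening: 0.007
```

```bash
python3 - <<'E'
from h import *
s=robot.get_image("scene"); o=cv2.resize(s[180:240,265:345],None,fx=10,fy=10,interpolation=cv2.INTER_CUBIC)[:,:,::-1].copy()
cv2.imwrite("pics/press3.png",o)
t=robot.get_image("top"); cv2.imwrite("pics/press3t.png",cv2.resize(t[100:245,240:400],None,fx=4,fy=4,interpolation=cv2.INTER_CUBIC)[:,:,::-1])
s0=cv2.imread("pics/scene0.png"); cv2.imwrite("pics/sc_full.png",cv2.resize(s0[145:350,190:395],None,fx=2.9,fy=2.9,interpolation=cv2.INTER_CUBIC))
E
```

```text
(no output)
```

View pics/press3.png

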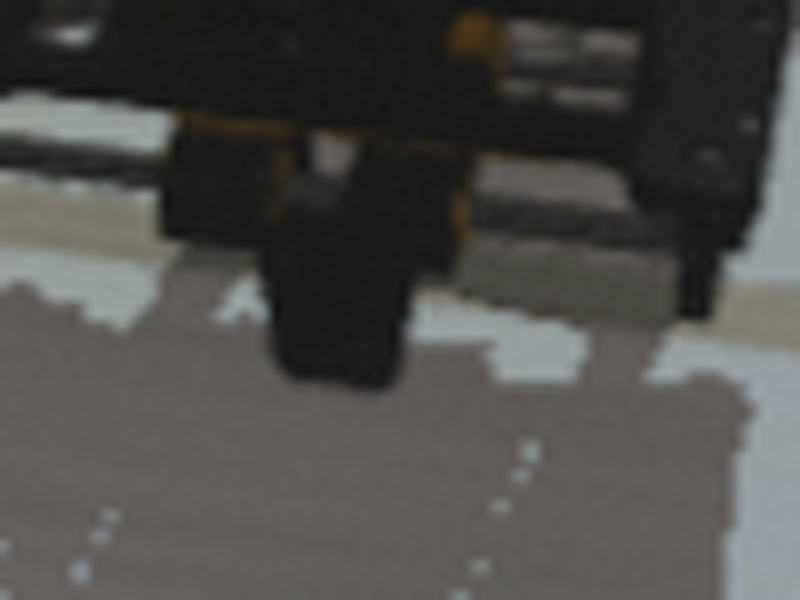

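View pics/sc_full.png

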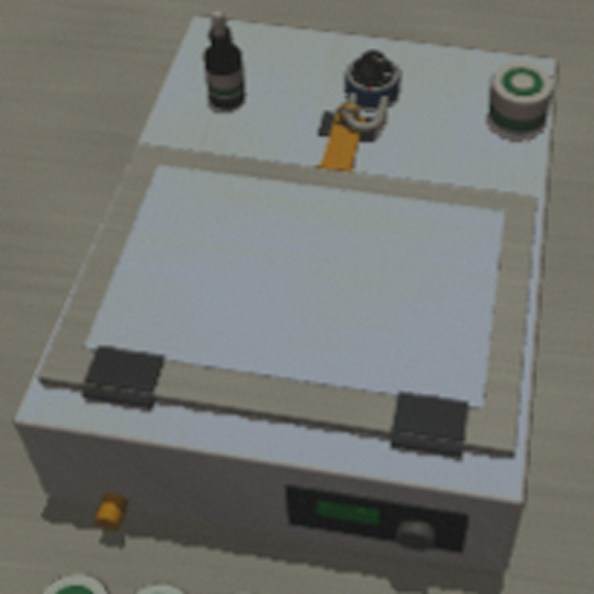

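View pics/press3t.png

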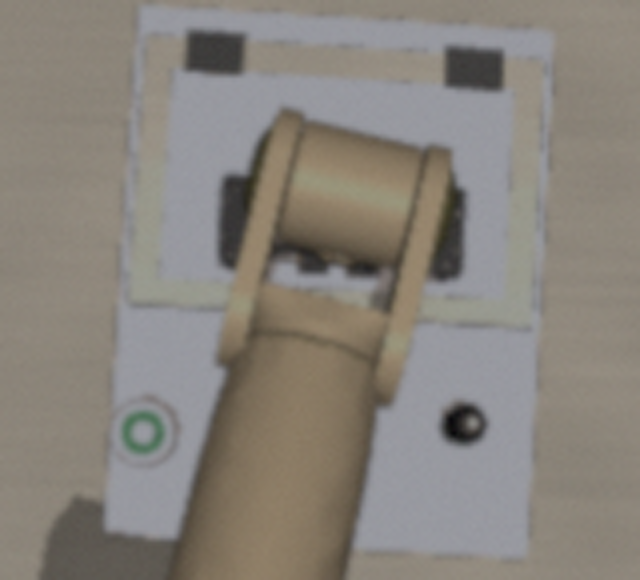

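```bash
python3 - <<'E'
from h import *
crop("scene",190,145,2.9,[(195,18),(557,58)],.13)
crop("top",240,100,4,[(341,225,.22),(341,225,.25),(222,178,.23),(463,275,.23)],.2)
for P in ([.6707,-.0383,.1335],[.68,-.0383,.1335],[.66,-.0383,.1335],[.68,-.0383,.155]): print(P,proj("scene",P))
print(proj("top",[.6707,-.0383,.22]))
print(robot.state())
E
```

```text
scene (195, 18) [256.9 150.9] [ 0.4168 -0.2008  0.13  ]
scene (557, 58) [381.7 164.7] [0.4285 0.1534 0.13  ]
top (341, 225, 0.22) [324.9 155.9] [ 0.6754 -0.041   0.22  ]
top (341, 225, 0.25) [324.9 155.9] [ 0.671  -0.0398  0.25  ]
top (222, 178, 0.23) [295.1 144.1] [0.7098 0.0535 0.23  ]
top (463, 275, 0.23) [355.4 168.4] [ 0.6358 -0.1372  0.23  ]
[0.6707, -0.0383, 0.1335] [299.82984112 224.26045238]
[0.68, -0.0383, 0.1335] [299.22427555 227.32703923]
[0.66, -0.0383, 0.1335] [300.51567187 220.78721272]
[0.68, -0.0383, 0.155] [299.00342758 221.41160404]
[323.99701048 157.31863605]
{'time_s': 4.3833, 'joint_positions': array([-2.31033107e-01,  6.96819864e-01,  1.08904782e+00,  9.95794054e-06,
        1.35592270e+00, -1.75979238e+00]), 'qd': array([-0.00176516, -0.00082215,  0.00017431, -0.00016414,  0.00282552,
        0.00205591]), 'tau': array([ 1.05734980e-03, -5.65847898e+01, -2.53795785e+01, -2.85798137e-02,
        5.75837411e-02,  5.06039669e-06]), 'tcp_pos': array([ 0.67069676, -0.03829324,  0.15257792]), 'ee_rot': array([ 3.14154595e+00, -1.92386440e-04,  3.09955348e+00]), 'force': array([-0.82751563,  0.27883254,  0.32784193]), 'torque': array([ 0.07042224, -0.01873836, -0.00563203]), 'opening': 0.004766150769442778}
```

drive_tool --targets '[{"angular":[0,0,0],"linear":[0,0,0.001],"fingers":255},{"angular":[0,0,0],"linear":[0,0,0.002],"fingers":255},{"angular":[0,0,0],"linear":[0,0,0.0025],"fingers":255}]'

```text
time_s: 4.63
tcp_pos: [0.6707, -0.0383, 0.15]
ee_rot: [3.142, -0.0, 3.1]
force: [0.2, 0.0, 0.4]
opening: 0.004
```

drive_tool --targets '[{"angular":[0,0,0],"linear":[0,0,0.001],"fingers":255},{"angular":[0,0,0],"linear":[0,0,0.002],"fingers":255},{"angular":[0,0,0],"linear":[0,0,0.0025],"fingers":255}]'

```text
time_s: 4.88
tcp_pos: [0.6707, -0.0383, 0.1475]
ee_rot: [3.142, -0.0, 3.1]
force: [-0.3, 0.4, 0.6]
opening: 0.003
```

drive_tool --targets '[{"angular":[0,0,0],"linear":[0,0,0.0005],"fingers":255},{"angular":[0,0,0],"linear":[0,0,0.001],"fingers":255},{"angular":[0,0,0],"linear":[0,0,0.0015],"fingers":255}]'

```text
time_s: 5.13
tcp_pos: [0.6707, -0.0383, 0.1462]
ee_rot: [-3.142, -0.0, 3.1]
force: [0.6, -0.5, -0.2]
opening: 0.008
```

```bash
python3 - <<'E'
from h import *
s=robot.get_image("scene"); o=cv2.resize(s[180:240,265:345],None,fx=10,fy=10,interpolation=cv2.INTER_CUBIC)[:,:,::-1].copy()
cv2.imwrite("pics/press4.png",o)
E
```

```text
(no output)
```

View pics/press4.png

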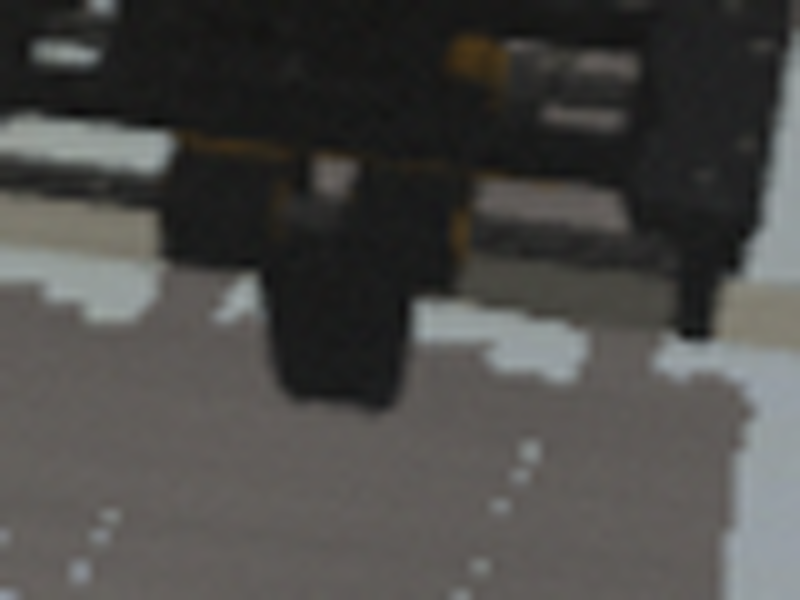

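drive_tool --targets '[{"angular":[0,0,0],"linear":[0,0,0.001],"fingers":255},{"angular":[0,0,0],"linear":[0,0,0.002],"fingers":255},{"angular":[0,0,0],"linear":[0,0,0.003],"fingers":255}]'

```text
time_s: 5.43
tcp_pos: [0.6707, -0.0383, 0.1431]
ee_rot: [-3.142, 0.0, 3.1]
force: [0.5, -0.1, 0.1]
opening: 0.004
```

drive_tool --targets '[{"angular":[0,0,0],"linear":[0,0,0.001],"fingers":255},{"angular":[0,0,0],"linear":[0,0,0.002],"fingers":255},{"angular":[0,0,0],"linear":[0,0,0.003],"fingers":255}]'

```text
time_s: 5.68
tcp_pos: [0.6707, -0.0383, 0.1401]
ee_rot: [-3.142, -0.0, 3.1]
force: [0.1, 0.4, -0.5]
opening: 0.01
```

drive_tool --targets '[{"angular":[0,0,0],"linear":[0,0,0.001],"fingers":255},{"angular":[0,0,0],"linear":[0,0,0.002],"fingers":255},{"angular":[0,0,0],"linear":[0,0,0.003],"fingers":255}]'

```text
time_s: 5.93
tcp_pos: [0.6707, -0.0383, 0.1371]
ee_rot: [-3.142, -0.0, 3.1]
force: [0.9, -0.9, -0.0]
opening: 0.006
```

drive_tool --targets '[{"angular":[0,0,0],"linear":[0,0,0.001],"fingers":255},{"angular":[0,0,0],"linear":[0,0,0.002],"fingers":255},{"angular":[0,0,0],"linear":[0,0,0.0025],"fingers":255}]'

```text
time_s: 6.18
tcp_pos: [0.6707, -0.0383, 0.1345]
ee_rot: [3.142, -0.0, 3.1]
force: [0.2, 0.1, -0.3]
opening: 0.004
```

```bash
python3 - <<'E'
from h import *
s=robot.get_image("scene"); o=cv2.resize(s[180:240,265:345],None,fx=10,fy=10,interpolation=cv2.INTER_CUBIC)[:,:,::-1].copy()
cv2.imwrite("pics/press5.png",o)
E
```

```text
(no output)
```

View pics/press5.png

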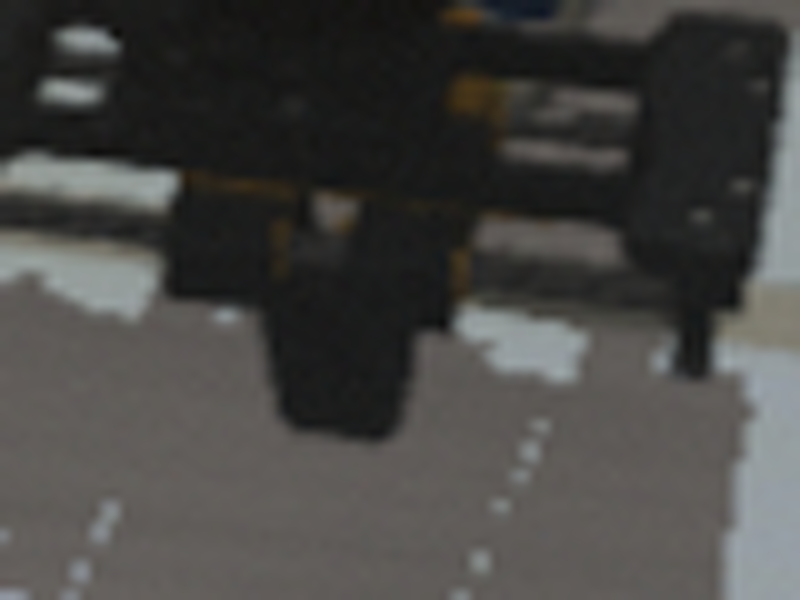

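drive_tool --targets '[{"angular":[0,0,0],"linear":[0,0,0.001],"fingers":255},{"angular":[0,0,0],"linear":[0,0,0.0015],"fingers":255},{"angular":[0,0,0],"linear":[0,0,0.002],"fingers":255}]'

```text
time_s: 6.48
tcp_pos: [0.6707, -0.0383, 0.1327]
ee_rot: [3.142, 0.0, 3.1]
force: [1.0, 0.2, -0.5]
opening: 0.006
```

drive_tool --targets '[{"angular":[0,0,0],"linear":[0,0,0.001],"fingers":255},{"angular":[0,0,0],"linear":[0,0,0.0015],"fingers":255},{"angular":[0,0,0],"linear":[0,0,0.002],"fingers":255}]'

```text
time_s: 6.73
tcp_pos: [0.6708, -0.0383, 0.1318]
ee_rot: [-3.141, 0.001, 3.1]
force: [-2.8, -0.1, 6.6]
opening: 0.005
```

drive_tool --targets '[{"angular":[0,0,0],"linear":[0,0,0.0005],"fingers":255},{"angular":[0,0,0],"linear":[0,0,0.001],"fingers":255},{"angular":[0,0,0],"linear":[0,0,0.0015],"fingers":255}]'

```text
time_s: 6.98
tcp_pos: [0.6708, -0.0383, 0.1304]
ee_rot: [-3.141, 0.001, 3.1]
force: [-3.9, 1.2, 6.9]
opening: 0.005
```

drive_tool --targets '[{"angular":[0,0,0],"linear":[0,0,0.0005],"fingers":255},{"angular":[0,0,0],"linear":[0,0,0.001],"fingers":255},{"angular":[0,0,0],"linear":[0,0,0.0015],"fingers":255}]'

```text
time_s: 7.23
tcp_pos: [0.6707, -0.0383, 0.1289]
ee_rot: [-3.141, 0.0, 3.1]
force: [-5.1, 0.8, 7.7]
opening: 0.007
```

drive_tool --targets '[{"angular":[0,0,0],"linear":[0,0,0.0005],"fingers":255},{"angular":[0,0,0],"linear":[0,0,0.001],"fingers":255},{"angular":[0,0,0],"linear":[0,0,0.0015],"fingers":255}]'

```text
time_s: 7.48
tcp_pos: [0.6707, -0.0383, 0.1279]
ee_rot: [-3.141, 0.001, 3.1]
force: [-6.5, 1.0, 13.5]
opening: 0.006
```

drive_tool --targets '[{"angular":[0,0,0],"linear":[0,0,0.0005],"fingers":255},{"angular":[0,0,0],"linear":[0,0,0.001],"fingers":255},{"angular":[0,0,0],"linear":[0,0,0.0015],"fingers":255}]'

```text
time_s: 7.73
tcp_pos: [0.6707, -0.0383, 0.1279]
ee_rot: [-3.141, 0.001, 3.1]
force: [-11.6, 1.0, 22.1]
opening: 0.005
```

drive_tool --targets '[{"angular":[0,0,0],"linear":[0,0,0.0005],"fingers":255},{"angular":[0,0,0],"linear":[0,0,0.0005],"fingers":255},{"angular":[0,0,0],"linear":[0,0,0.0005],"fingers":255}]'

```text
time_s: 7.98
tcp_pos: [0.6707, -0.0383, 0.1279]
ee_rot: [-3.141, 0.002, 3.1]
force: [-10.7, 1.7, 20.8]
opening: 0.003
```

```bash
python3 -c "
from h import *
go([.4955,-.016,.20],np.pi-.03);"
```

```text
lin [ 0.1759  0.0149 -0.0725] ang [-0.0008  0.0018 -0.0117] t 7.9833
```

drive_tool --targets '[{"angular":[0,0,0],"linear":[0,0,-0.03],"fingers":255},{"angular":[0,0,0],"linear":[0,0,-0.075],"fingers":100},{"angular":[0,0,-0.0117],"linear":[0.04,0.0034,-0.0765],"fingers":0},{"angular":[0,0,-0.0117],"linear":[0.08,0.0068,-0.0765],"fingers":0},{"angular":[0,0,-0.0117],"linear":[0.12,0.0102,-0.0765],"fingers":0},{"angular":[0,0,-0.0117],"linear":[0.16,0.0136,-0.0765],"fingers":0},{"angular":[0,0,-0.0117],"linear":[0.1759,0.0149,-0.0765],"fingers":0},{"angular":[0,0,-0.0117],"linear":[0.1759,0.0149,-0.0765],"fingers":0},{"angular":[0,0,-0.0117],"linear":[0.1759,0.0149,-0.0765],"fingers":0},{"angular":[0,0,-0.0117],"linear":[0.1759,0.0149,-0.0765],"fingers":0}]'

```text
time_s: 8.82
tcp_pos: [0.4967, -0.0163, 0.2009]
ee_rot: [-3.141, 0.001, 3.111]
force: [-0.2, 0.5, -0.3]
opening: 0.665
```

```bash
cat > pic.py <<'E'
import sys
from h import *
n=sys.argv[1]; c,u0,v0,u1,v1,k=sys.argv[2],*map(int,sys.argv[3:8])
s=robot.get_image(c); cv2.imwrite(f"pics/{n}_full.png",s[:,:,::-1]); cv2.imwrite(f"pics/{n}.png",cv2.resize(s[v0:v1,u0:u1],None,fx=k,fy=k,interpolation=cv2.INTER_CUBIC)[:,:,::-1])
st=robot.state(); print(st["time_s"],st["tcp_pos"],st["force"],st["opening"])
E
python3 pic.py k1 scene 270 110 380 210 7; python3 pic.py k1t top 260 160 390 240 6
```

```text
8.8667 [ 0.49666296 -0.01633656  0.2006114 ] [0.31646598 0.29050838 0.14925252] 0.7080635235125075
8.9167 [ 0.49657733 -0.01627136  0.200465  ] [ 0.55596157 -0.39498092  0.0627468 ] 0.7491130011572326
```

View pics/k1.png

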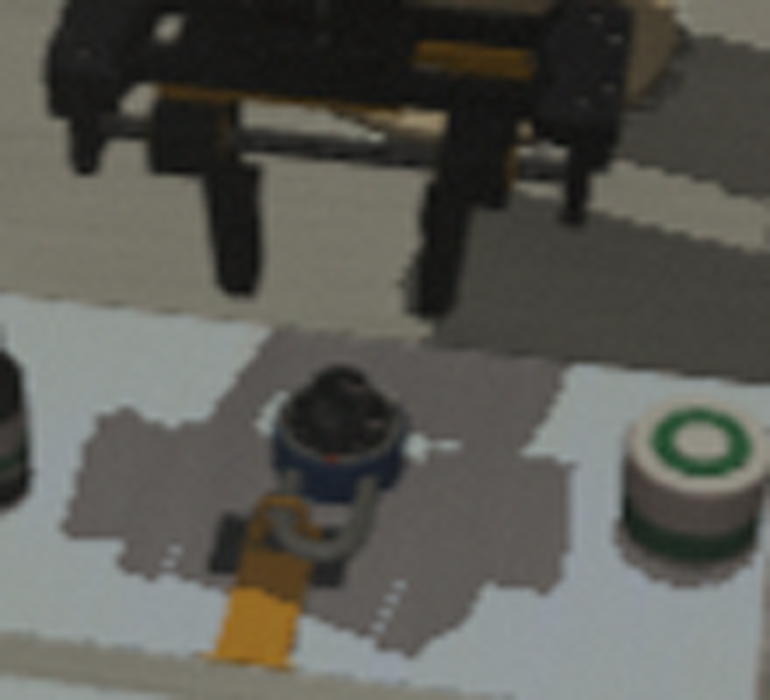

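View pics/k1t.png

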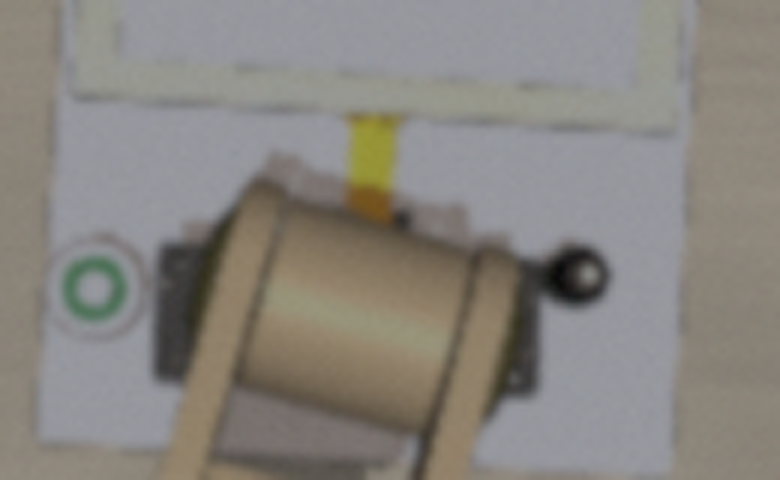

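```bash
python3 - <<'E'
from h import *
for q in ((240,293),(435,315),(85,172),(572,222)):
    uv=((q[0]+.5)/7-.5+270,(q[1]+.5)/7-.5+110)
    for z in (.16,.18,.2,.22): print(q,np.round(ray("scene",uv,z),4))
E
```

```text
(240, 293) [ 0.4371 -0.0624  0.16  ]
(240, 293) [ 0.4611 -0.0586  0.18  ]
(240, 293) [ 0.4851 -0.0548  0.2   ]
(240, 293) [ 0.5092 -0.051   0.22  ]
(435, 315) [0.44   0.0143 0.16  ]
(435, 315) [0.4639 0.0157 0.18  ]
(435, 315) [0.4879 0.0171 0.2   ]
(435, 315) [0.5118 0.0185 0.22  ]
(85, 172) [ 0.3692 -0.1363  0.16  ]
(85, 172) [ 0.3953 -0.1303  0.18  ]
(85, 172) [ 0.4214 -0.1242  0.2   ]
(85, 172) [ 0.4476 -0.1181  0.22  ]
(572, 222) [0.3748 0.0636 0.16  ]
(572, 222) [0.4007 0.0635 0.18  ]
(572, 222) [0.4267 0.0634 0.2   ]
(572, 222) [0.4527 0.0633 0.22  ]
```

drive_tool --targets '[{"angular":[0,0,0],"linear":[0,0,0.025],"fingers":0},{"angular":[0,0,0],"linear":[0,0,0.045],"fingers":0},{"angular":[0,0,0],"linear":[0,0,0.05],"fingers":0},{"angular":[0,0,0],"linear":[0,0,0.05],"fingers":0},{"angular":[0,0,0],"linear":[0,0,0.05],"fingers":0}]'

```text
time_s: 9.33
tcp_pos: [0.4963, -0.0162, 0.1513]
ee_rot: [-3.142, 0.0, 3.111]
force: [-0.9, -0.5, -0.1]
opening: 1.001
```

```bash
python3 pic.py k2 scene 280 130 360 200 9
```

```text
9.3833 [ 0.49638684 -0.01622015  0.15166668] [-0.53333515  0.65099934 -0.61738979] 1.0026966117125564
```

View pics/k2.png

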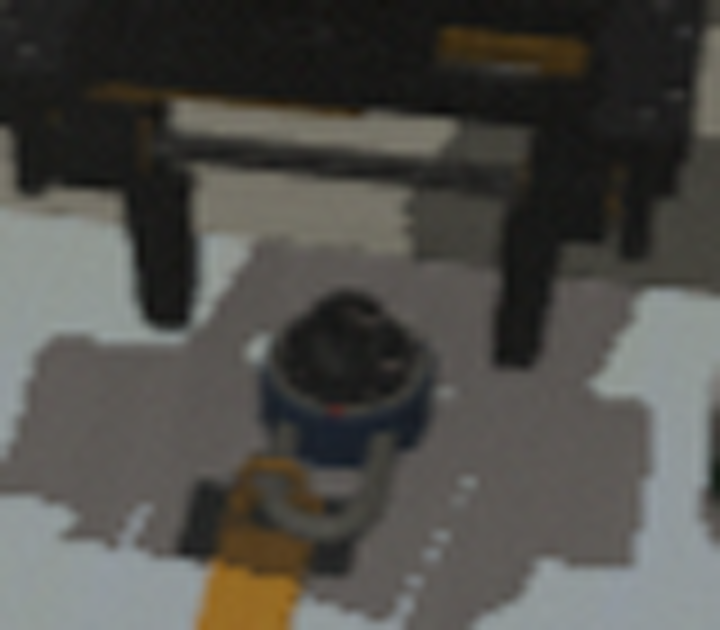

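drive_tool --targets '[{"angular":[0,0,0],"linear":[0,0,0.003],"fingers":100},{"angular":[0,0,0],"linear":[0,0,0.0055],"fingers":140},{"angular":[0,0,0],"linear":[0,0,0.0055],"fingers":170},{"angular":[0,0,0],"linear":[0,0,0.0055],"fingers":170},{"angular":[0,0,0],"linear":[0,0,0.0055],"fingers":170},{"angular":[0,0,0],"linear":[0,0,0.0055],"fingers":170}]' --squeeze 15

```text
time_s: 9.88
tcp_pos: [0.4957, -0.016, 0.1454]
ee_rot: [-3.142, 0.0, 3.111]
force: [-0.5, -0.2, 0.7]
opening: 0.57
```

```bash
python3 pic.py k3 scene 280 130 360 200 9
```

```text
9.9333 [ 0.49565629 -0.0160369   0.14533924] [-0.10637912 -0.17116695 -0.17511866] 0.5235610337205425
```

View pics/k3.png

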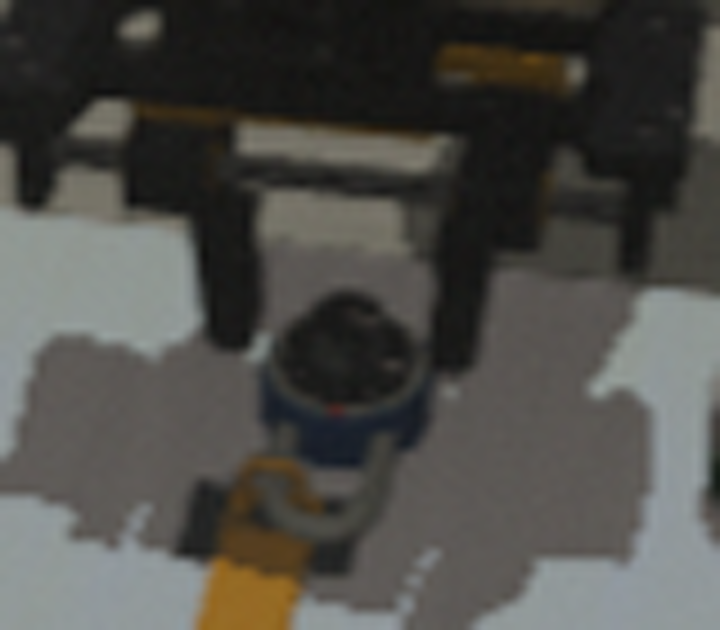

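drive_tool --targets '[{"angular":[0,0,0],"linear":[0,0,0],"fingers":255},{"angular":[0,0,0],"linear":[0,0,0],"fingers":255},{"angular":[0,0,0],"linear":[0,0,0],"fingers":255},{"angular":[0,0,0],"linear":[0,0,0],"fingers":255},{"angular":[0,0,0],"linear":[0,0,0],"fingers":255},{"angular":[0,0,0],"linear":[0,0,0],"fingers":255}]'

```text
time_s: 10.43
tcp_pos: [0.4956, -0.0159, 0.1452]
ee_rot: [3.141, -0.0, 3.111]
force: [-0.2, 1.8, -0.0]
opening: 0.23
```

```bash
python3 pic.py k4 scene 280 130 360 200 9
```

```text
10.4833 [ 0.49558474 -0.01589566  0.14526671] [-0.51589193  0.86705072  1.57815977] 0.23104667615043772
```

View pics/k4.png

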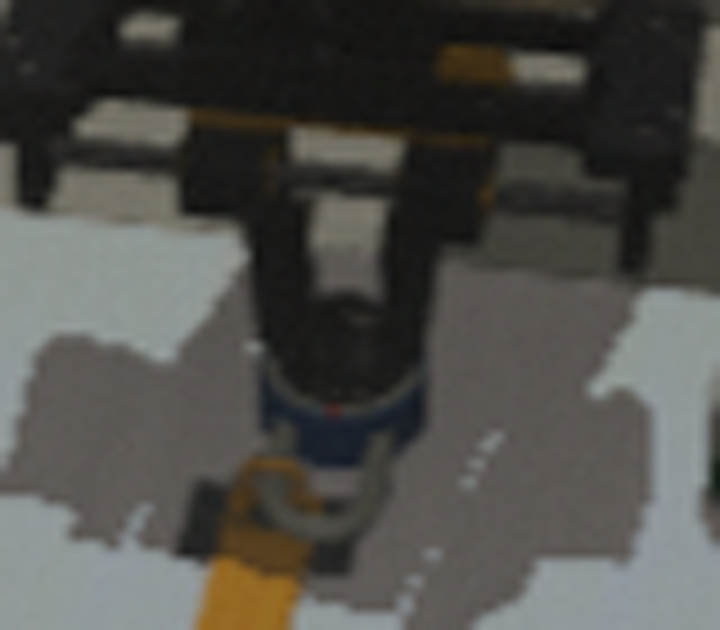

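drive_tool --targets '[{"angular":[0,0,0.1],"linear":[0,0,0],"fingers":255},{"angular":[0,0,0.2],"linear":[0,0,0],"fingers":255},{"angular":[0,0,0.3],"linear":[0,0,0],"fingers":255},{"angular":[0,0,0.4],"linear":[0,0,0],"fingers":255},{"angular":[0,0,0.5],"linear":[0,0,0],"fingers":255},{"angular":[0,0,0.6],"linear":[0,0,0],"fingers":255},{"angular":[0,0,0.7],"linear":[0,0,0],"fingers":255},{"angular":[0,0,0.8],"linear":[0,0,0],"fingers":255},{"angular":[0,0,0.8],"linear":[0,0,0],"fingers":255}]'

```text
time_s: 11.23
tcp_pos: [0.4957, -0.0159, 0.1453]
ee_rot: [3.141, -0.0, 2.308]
force: [0.6, 1.5, 1.0]
opening: 0.233
```

```bash
python3 pic.py k5 scene 280 130 360 200 9; python3 -c "
from h import *
print(robot.state()['torque'],robot.state()['ee_rot'])"
```

```text
11.2833 [ 0.49566537 -0.01593013  0.14531098] [-0.14653694  1.23120128  1.16241127] 0.23199860652512702
[ 0.21944676  0.07239274 -0.00175181] [3.14137202e+00 4.18411165e-05 2.31317517e+00]
```

View pics/k5.png

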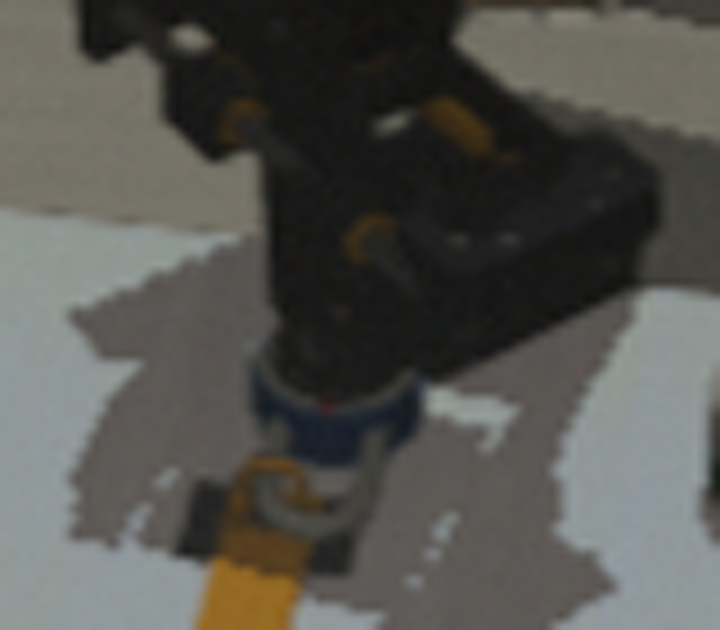

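drive_tool --targets '[{"angular":[0,0,0.1],"linear":[0,0,0],"fingers":255},{"angular":[0,0,0.2],"linear":[0,0,0],"fingers":255},{"angular":[0,0,0.3],"linear":[0,0,0],"fingers":255},{"angular":[0,0,0.4],"linear":[0,0,0],"fingers":255},{"angular":[0,0,0.5],"linear":[0,0,0],"fingers":255},{"angular":[0,0,0.5],"linear":[0,0,0],"fingers":255},{"angular":[0,0,0.5],"linear":[0,0,0],"fingers":255}]'

```text
time_s: 11.87
tcp_pos: [0.4957, -0.016, 0.1453]
ee_rot: [3.141, 0.0, 1.816]
force: [0.7, 0.5, 1.1]
opening: 0.235
```

```bash
python3 pic.py k6 scene 280 130 360 200 9; python3 -c "
from h import *
print(robot.state()['torque'],robot.state()['ee_rot'])"
```

```text
11.9167 [ 0.4957523  -0.01602353  0.1452913 ] [1.34103424 2.1846359  0.44215845] 0.2270894860557319
[ 0.17281506 -0.17760618  0.05580224] [3.14118759e+00 1.29234746e-04 1.81606497e+00]
```

View pics/k6.png

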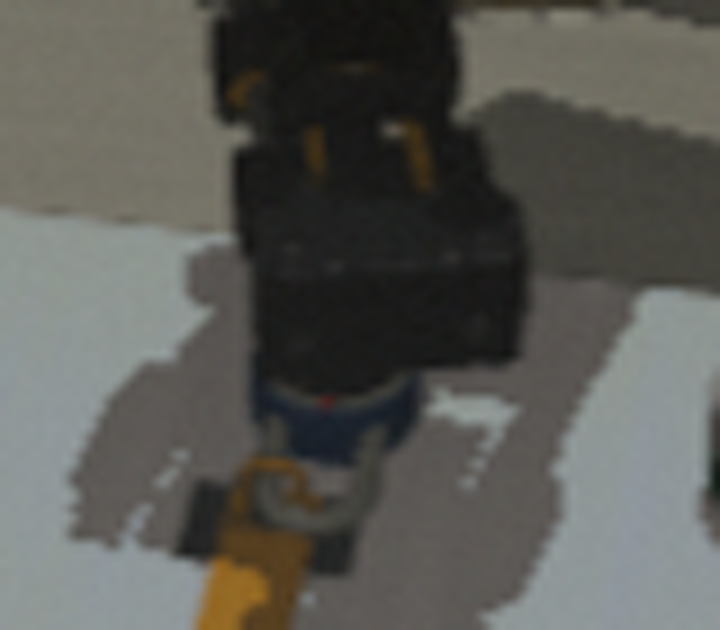

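drive_tool --targets '[{"angular":[0,0,0],"linear":[0,0,0],"fingers":150},{"angular":[0,0,0],"linear":[0,0,0],"fingers":150},{"angular":[0,0,0],"linear":[0,0,0],"fingers":150},{"angular":[0,0,0],"linear":[0,0,-0.02],"fingers":150},{"angular":[0,0,-0.1],"linear":[0,0,-0.04],"fingers":100},{"angular":[0,0,-0.22],"linear":[0,0,-0.055],"fingers":0},{"angular":[0,0,-0.34],"linear":[0,0,-0.055],"fingers":0},{"angular":[0,0,-0.46],"linear":[0,0,-0.055],"fingers":0},{"angular":[0,0,-0.58],"linear":[0,0,-0.055],"fingers":0},{"angular":[0,0,-0.7],"linear":[0,0,-0.055],"fingers":0},{"angular":[0,0,-0.82],"linear":[0,0,-0.055],"fingers":0},{"angular":[0,0,-0.94],"linear":[0,0,-0.055],"fingers":0},{"angular":[0,0,-1.06],"linear":[0,0,-0.055],"fingers":0},{"angular":[0,0,-1.18],"linear":[0,0,-0.055],"fingers":0},{"angular":[0,0,-1.29],"linear":[0,0,-0.055],"fingers":0},{"angular":[0,0,-1.29],"linear":[0,0,-0.055],"fingers":0}]'

```text
time_s: 13.25
tcp_pos: [0.4955, -0.0161, 0.2002]
ee_rot: [-3.141, -0.0, 3.106]
force: [0.3, -0.0, -0.0]
opening: 1.003
```

```bash
python3 pic.py k7 scene 292 150 338 200 14
```

```text
13.3 [ 0.49552266 -0.01611368  0.20016364] [0.01474137 1.36199153 0.02678126] 0.9985018213453531
```

View pics/k7.png

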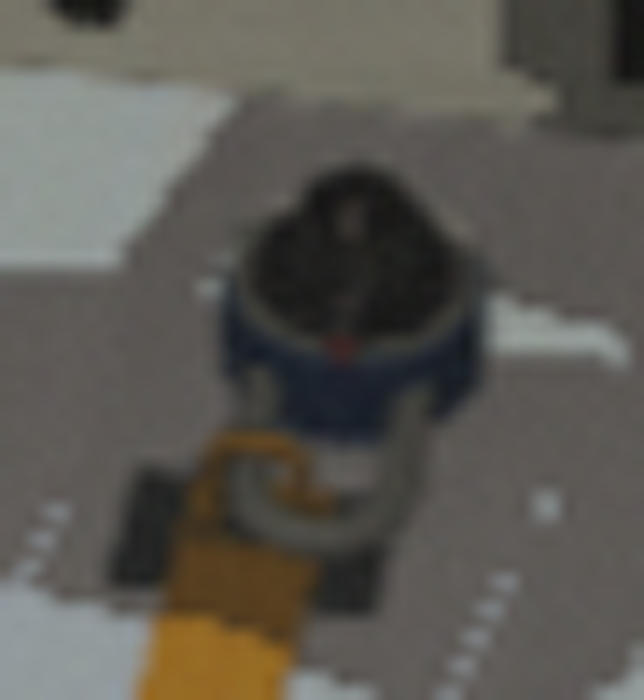

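drive_tool --targets '[{"angular":[0,0,-0.006],"linear":[0,0,0.035],"fingers":0},{"angular":[0,0,-0.006],"linear":[0,0,0.065],"fingers":0},{"angular":[0,0,-0.006],"linear":[0,0,0.078],"fingers":0},{"angular":[0,0,-0.006],"linear":[0,0,0.08],"fingers":0},{"angular":[0,0,-0.006],"linear":[0,0,0.08],"fingers":0},{"angular":[0,0,-0.006],"linear":[0,0,0.08],"fingers":0}]' --squeeze 35

```text
time_s: 13.8
tcp_pos: [0.4962, -0.0162, 0.1213]
ee_rot: [-3.141, 0.002, 3.106]
force: [0.4, 0.4, -0.4]
opening: 1.001
```

```bash
python3 pic.py c1 scene 270 140 360 210 8
```

```text
13.85 [ 0.4963101  -0.01622954  0.12146834] [ 0.29928085 -0.79713202  0.57808981] 0.9983012022973943
```

View pics/c1.png

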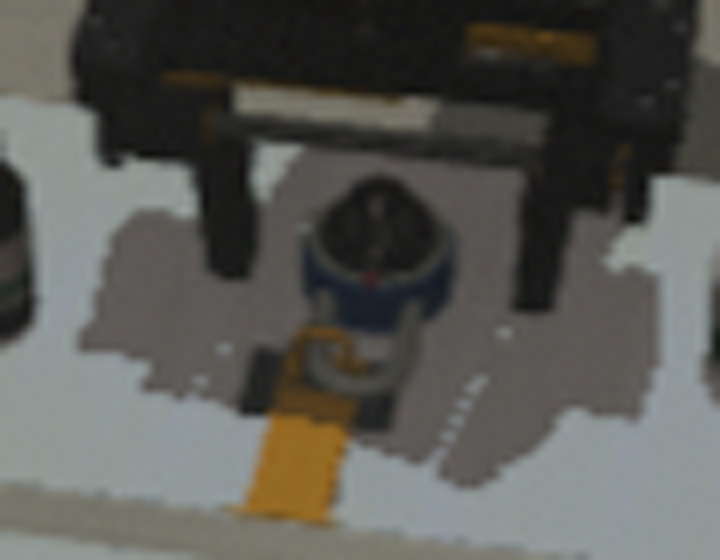

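drive_tool --targets '[{"angular":[0,0,0],"linear":[0,0,0.0015],"fingers":0},{"angular":[0,0,0],"linear":[0,0,0.0025],"fingers":0},{"angular":[0,0,0],"linear":[0,0,0.0025],"fingers":60},{"angular":[0,0,0],"linear":[0,0,0.0025],"fingers":80}]'

```text
time_s: 14.18
tcp_pos: [0.4957, -0.016, 0.1179]
ee_rot: [-3.141, 0.0, 3.107]
force: [-0.1, 0.3, 0.2]
opening: 0.872
```

drive_tool --targets '[{"angular":[0,0,0],"linear":[0,0,0],"fingers":255},{"angular":[0,0,0],"linear":[0,0,0],"fingers":255},{"angular":[0,0,0],"linear":[0,0,0],"fingers":255},{"angular":[0,0,0],"linear":[0,0,0],"fingers":255},{"angular":[0,0,0],"linear":[0,0,0],"fingers":255},{"angular":[0,0,0],"linear":[0,0,0],"fingers":255},{"angular":[0,0,0],"linear":[0,0,0],"fingers":255}]'

```text
time_s: 14.77
tcp_pos: [0.4956, -0.0161, 0.1178]
ee_rot: [-3.141, 0.0, 3.107]
force: [-0.8, -1.9, -0.6]
opening: 0.559
```

```bash
python3 pic.py c2 scene 270 140 360 210 8
```

```text
14.8167 [ 0.49563258 -0.01612834  0.1177579 ] [ 0.41522237 -0.99258267  0.4827397 ] 0.5576668467158944
```

View pics/c2.png

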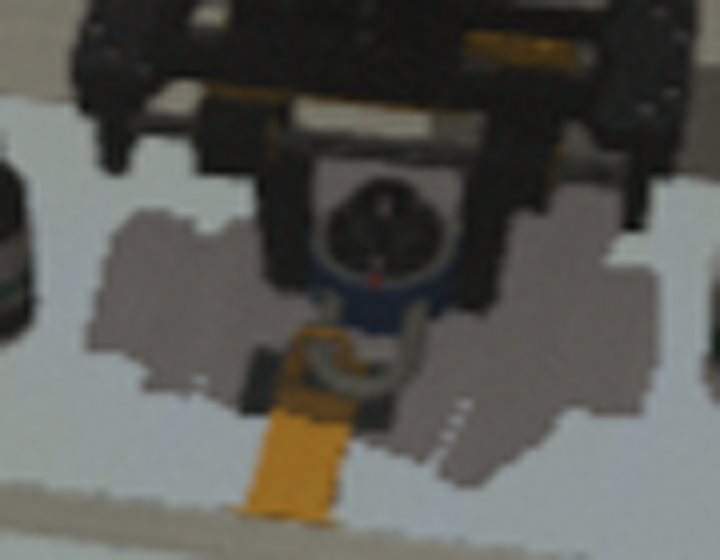

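drive_tool --targets '[{"angular":[0,0,0],"linear":[0.003,0,0],"fingers":255},{"angular":[0,0,0],"linear":[0.006,0,0],"fingers":255},{"angular":[0,0,0],"linear":[0.009,0,0],"fingers":255},{"angular":[0,0,0],"linear":[0.012,0,0],"fingers":255},{"angular":[0,0,0],"linear":[0.015,0,0],"fingers":255}]'

```text
time_s: 15.23
tcp_pos: [0.4806, -0.0157, 0.1178]
ee_rot: [-3.141, 0.001, 3.107]
force: [1.9, -2.1, -0.3]
opening: 0.557
```

```bash
python3 pic.py c3 scene 270 140 360 210 8
```

```text
15.2833 [ 0.48009946 -0.01561308  0.11782277] [ 0.88104607 -2.66728784 -1.03655248] 0.5637607811521821
```

View pics/c3.png

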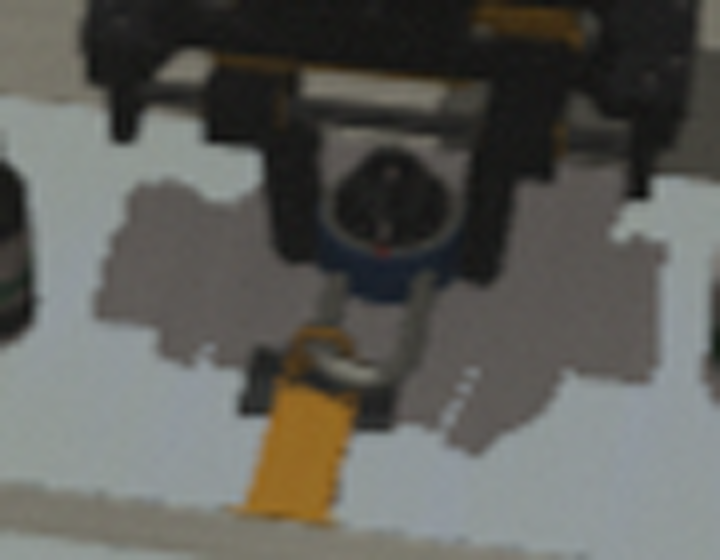

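drive_tool --targets '[{"angular":[0,0,0],"linear":[0.003,0,0],"fingers":255},{"angular":[0,0,0],"linear":[0.006,0,0],"fingers":255},{"angular":[0,0,0],"linear":[0.009,0,0],"fingers":255},{"angular":[0,0,0],"linear":[0.012,0,0],"fingers":255},{"angular":[0,0,0],"linear":[0.0135,0,0],"fingers":255}]'

```text
time_s: 15.7
tcp_pos: [0.4668, -0.0151, 0.1178]
ee_rot: [-3.141, 0.0, 3.107]
force: [2.4, -3.1, -0.7]
opening: 0.558
```

drive_tool --targets '[{"angular":[0,0,0],"linear":[0.001,0,0],"fingers":255},{"angular":[0,0,0],"linear":[0.002,0,0],"fingers":255}]'

```text
time_s: 15.87
tcp_pos: [0.4652, -0.0151, 0.1178]
ee_rot: [-3.141, 0.001, 3.107]
force: [5.6, -3.1, -1.5]
opening: 0.556
```

```bash
python3 pic.py c4 scene 270 140 360 210 8
```

```text
15.9167 [ 0.46519167 -0.01508449  0.11780194] [ 1.80796821 -3.84082319 -0.19568401] 0.5539865170886016
```

View pics/c4.png

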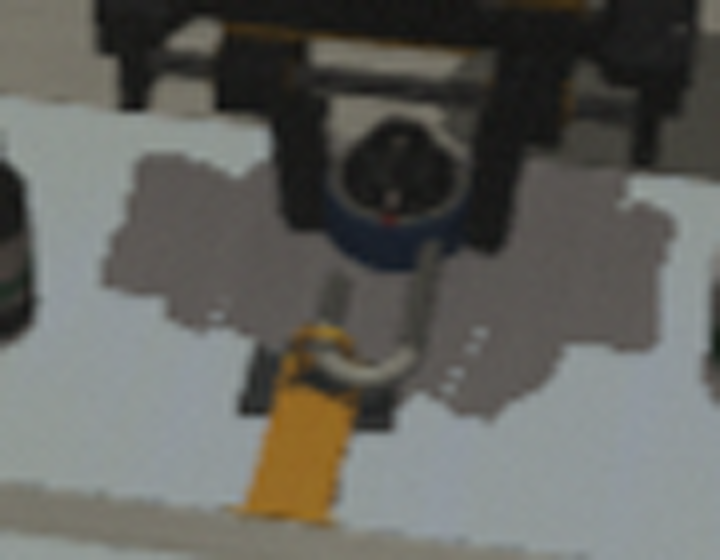

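drive_tool --targets '[{"angular":[0,0,0],"linear":[0.0005,0,0],"fingers":255},{"angular":[0,0,0],"linear":[0.001,0,0],"fingers":255}]'

```text
time_s: 16.08
tcp_pos: [0.465, -0.0151, 0.1179]
ee_rot: [-3.141, 0.003, 3.107]
force: [7.1, -3.2, -3.7]
opening: 0.561
```

drive_tool --targets '[{"angular":[0,0,0],"linear":[-0.004,0,0],"fingers":255},{"angular":[0,0,0],"linear":[-0.008,-0.0003,0],"fingers":255},{"angular":[0,0,0],"linear":[-0.012,-0.0003,0],"fingers":255},{"angular":[0,0,0],"linear":[-0.016,-0.0003,0],"fingers":255},{"angular":[0,0,0],"linear":[-0.02,-0.0003,0],"fingers":255},{"angular":[0,0,0],"linear":[-0.024,-0.0003,0],"fingers":255}]'

```text
time_s: 16.58
tcp_pos: [0.4871, -0.0154, 0.1177]
ee_rot: [3.141, -0.004, 3.108]
force: [-6.6, -0.5, 7.9]
opening: 0.555
```

```bash
python3 pic.py c5 scene 280 150 350 205 11
```

```text
16.6333 [ 0.48775367 -0.01550333  0.11774175] [-3.28753424  0.37478122  4.89386452] 0.5545716886970955
```

View pics/c5.png

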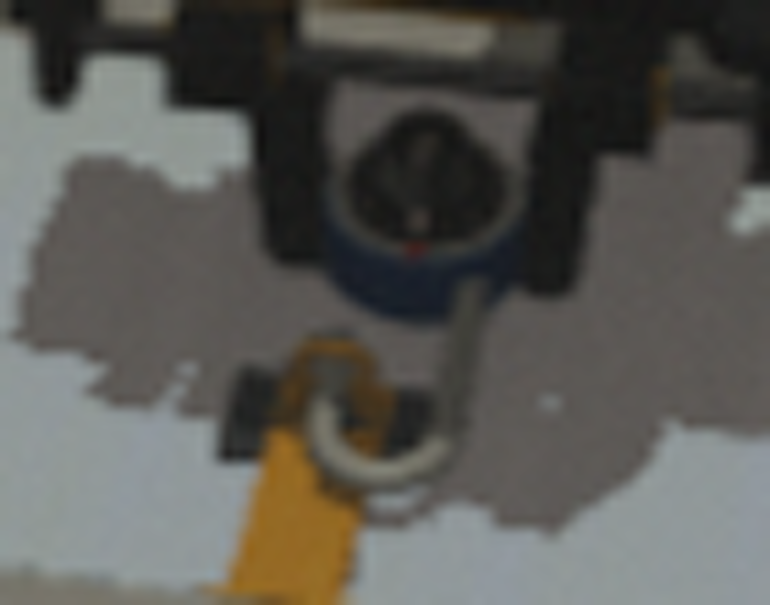

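drive_tool --targets '[{"angular":[0,0,0],"linear":[0,0,-0.0015],"fingers":255},{"angular":[0,0,0],"linear":[-0.003,0,-0.0015],"fingers":255},{"angular":[0,0,0],"linear":[-0.006,0,-0.0015],"fingers":255},{"angular":[0,0,0],"linear":[-0.008,0,-0.0015],"fingers":255},{"angular":[0,0,0],"linear":[-0.008,0,-0.0015],"fingers":255}]'

```text
time_s: 17.05
tcp_pos: [0.4963, -0.0163, 0.1189]
ee_rot: [3.141, -0.0, 3.107]
force: [0.1, 0.1, -2.8]
opening: 0.558
```

```bash
python3 pic.py c6 scene 280 150 350 205 11
```

```text
17.1 [ 0.49610582 -0.01627805  0.11896191] [ 0.39327618 -0.28907273 -4.16268941] 0.5566272299489654
```

View pics/c6.png

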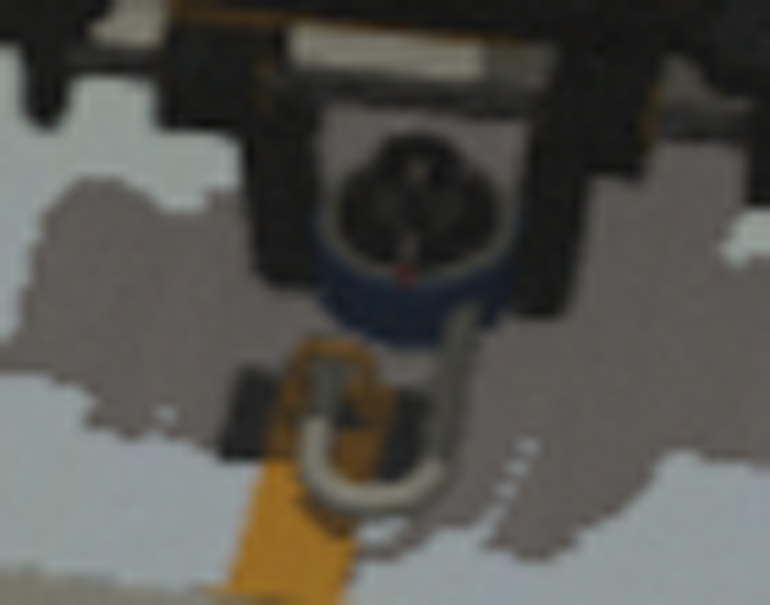

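drive_tool --targets '[{"angular":[0,0,0],"linear":[-0.003,0,0],"fingers":255},{"angular":[0,0,0],"linear":[-0.006,0,0],"fingers":255},{"angular":[0,0,0],"linear":[-0.009,0,0],"fingers":255},{"angular":[0,0,0],"linear":[-0.012,0,0],"fingers":255},{"angular":[0,0,0],"linear":[-0.0135,0,0],"fingers":255},{"angular":[0,0,0],"linear":[-0.0135,0,0],"fingers":255}]'

```text
time_s: 17.6
tcp_pos: [0.5099, -0.0168, 0.1192]
ee_rot: [-3.142, 0.0, 3.107]
force: [-0.9, -0.7, -3.1]
opening: 0.558
```

```bash
python3 pic.py c7 scene 280 150 350 205 11
```

```text
17.65 [ 0.50966593 -0.01679801  0.11913865] [ 0.15665499  0.26790856 -2.52945304] 0.5583937370202604
```

View pics/c7.png

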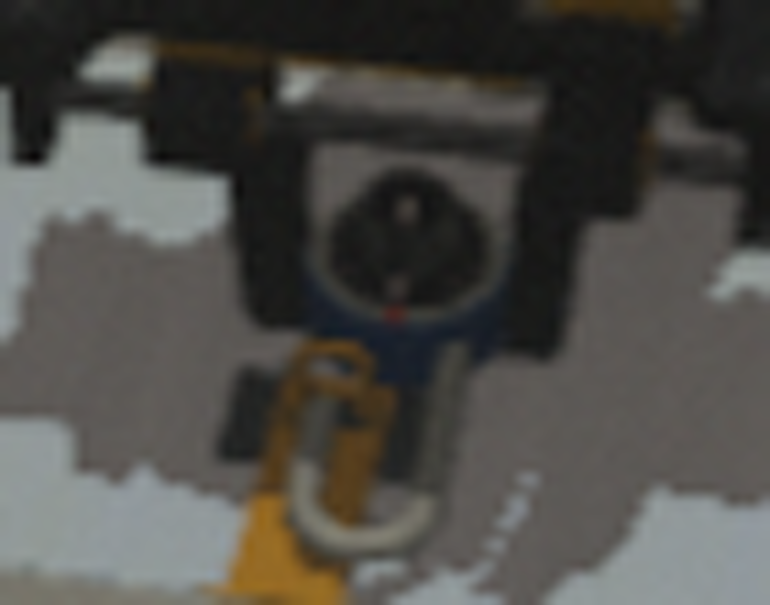

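drive_tool --targets '[{"angular":[0,0,0],"linear":[0,0,-0.002],"fingers":255},{"angular":[0,0,0],"linear":[0,0,-0.005],"fingers":255},{"angular":[0,0,0],"linear":[0,0,-0.008],"fingers":255}]'

```text
time_s: 17.9
tcp_pos: [0.5096, -0.0168, 0.1276]
ee_rot: [-3.142, 0.0, 3.107]
force: [0.1, 0.5, -3.4]
opening: 0.556
```

drive_tool --targets '[{"angular":[0,0,0],"linear":[0,0,-0.004],"fingers":255},{"angular":[0,0,0],"linear":[0,0,-0.009],"fingers":255},{"angular":[0,0,0],"linear":[0,0,-0.015],"fingers":255}]'

```text
time_s: 18.15
tcp_pos: [0.5095, -0.0168, 0.1427]
ee_rot: [-3.142, -0.0, 3.107]
force: [0.0, -1.0, -3.7]
opening: 0.56
```

```bash
python3 pic.py c8 scene 270 140 350 205 9
```

```text
18.2 [ 0.51014173 -0.01691585  0.14402916] [ 1.17122782 -0.18592667 -1.4819404 ] 0.5581381198762505
```

View pics/c8.png

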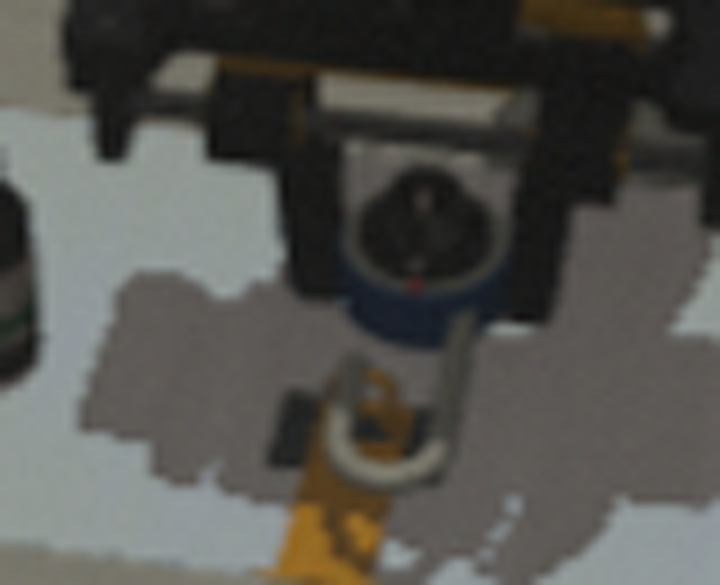

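drive_tool --targets '[{"angular":[0,0,0],"linear":[0,0,-0.01],"fingers":255},{"angular":[0,0,0],"linear":[0,0,-0.025],"fingers":255},{"angular":[0,0,0],"linear":[0,0,-0.04],"fingers":255},{"angular":[0,0,0],"linear":[0,0,-0.055],"fingers":255},{"angular":[0,0,0],"linear":[0,0,-0.07],"fingers":255},{"angular":[0,0,0],"linear":[0,0,-0.085],"fingers":255},{"angular":[0,0,0],"linear":[0,0,-0.095],"fingers":255},{"angular":[0,0,0],"linear":[0,0,-0.1],"fingers":255},{"angular":[0,0,0],"linear":[0,0,-0.1],"fingers":255},{"angular":[0,0,0],"linear":[0,0,-0.1],"fingers":255},{"angular":[0,0,0],"linear":[0,0,-0.1],"fingers":255},{"angular":[0,0,0],"linear":[0,0,-0.1],"fingers":255}]'

```text
time_s: 19.2
tcp_pos: [0.5093, -0.0168, 0.2415]
ee_rot: [3.141, -0.001, 3.107]
force: [0.5, -0.2, -3.5]
opening: 0.559
```

```bash
python3 pic.py f1 scene 190 70 400 270 3; python3 -c "
from h import *
s=robot.state();print(s['ee_rot'],s['qd'])"
```

```text
19.25 [ 0.50936493 -0.01674375  0.24158429] [-0.28123204  0.14142847 -2.57019715] 0.560747260341858
[ 3.14128494e+00 -1.26888231e-03  3.10727842e+00] [-0.00029065 -0.0019454  -0.00363752  0.00142489  0.00119614 -0.00040532]
```

View pics/f1.png

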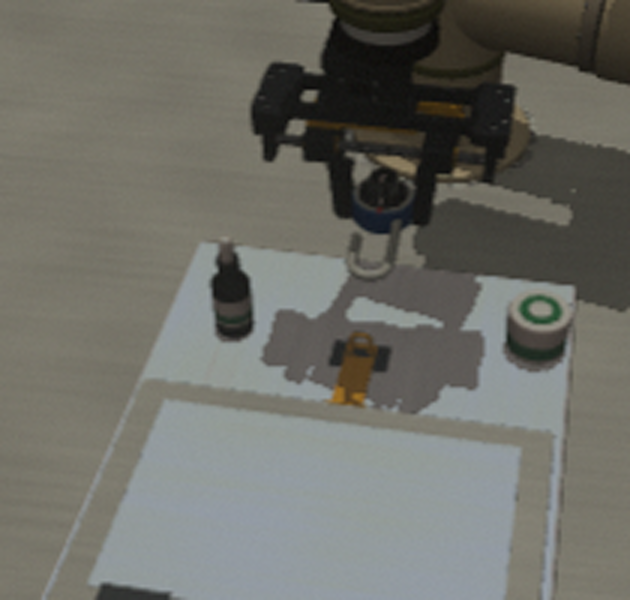

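```bash
python3 - <<'E'
from h import *
a=cv2.imread("pics/scene0.png",0);b=cv2.imread("pics/f1_full.png",0)
A=a[192:222,345:376];B=b[192:222,345:376]
o=np.hstack([cv2.resize(x,None,fx=12,fy=12,interpolation=cv2.INTER_CUBIC) for x in (A,B)]); cv2.imwrite("pics/lid.png",o)
# jars unmoved / well unmoved: phase correlation of patches
for nm,(u0,v0,u1,v1) in dict(lidfront=(340,195,372,225),lidrear=(225,255,350,300),dropper=(255,148,278,186),jar=(356,162,384,194)).items():
    print(nm,cv2.phaseCorrelate(np.float32(a[v0:v1,u0:u1]),np.float32(b[v0:v1,u0:u1]),cv2.createHanningWindow((u1-u0,v1-v0),cv2.CV_32F)))
E
```

```text
lidfront ((-2.051285430971724, 0.4772742014150779), 0.37550259083509446)
lidrear ((0.4220702533959866, 0.41675985403549376), 0.9086990288628473)
dropper ((-0.06632545561779146, 0.012554802981409097), 0.9706219986081124)
jar ((0.060623918965546864, 0.06397247599575806), 1.006100724140803)
```

View pics/lid.png

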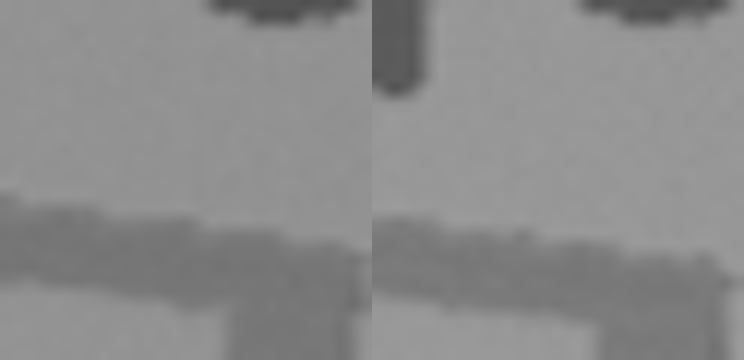

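```bash
python3 -c "
from cell import robot
print(robot.finish_job()); s=robot.state(); print(s['time_s'],s['tcp_pos'],s['force'],s['opening'])"
```

```text
the job is handed in; nothing more can be done
None
the job is handed in; nothing more can be done
```

I pressed the lid home and turned the dial three clicks clockwise to the mark. Then I pulled the shackle open, worked the lock off the staple and lifted it. I handed the job in after about 19 s with the lock still gripped; no verdict was given.

**Last checks, all from before hand-in:**
- **Lid:** it went solid at about 21–22 N. In the pictures its front edge is about 1.5 px lower than at the start, roughly 5 mm. I did not measure the 2.2 mm tolerance directly.
- **Dial:** in the picture after I let go of the knob, the white line met the red mark.
- **Shackle:** I pulled back 30.5 mm until it reached its end stop, where the force rose and it moved no further. The last picture shows the short leg clear of the case.
- **Lock in the gripper:** it is dial up and still, about 124 mm above where it lay. The jaws stand about 49 mm apart with a 35 N grip set, and the weight reads about 3 N.
- **Jars and bottles:** the jar and the dropper on the ledge show no movement in the pictures. I did not check the ones on the table separately, but the arm made no contact there.

**What disagreed:** the fingertips were about 14 mm behind the reported tool point, not 19 mm ahead of it as the text says. I found this when I touched the lid, the pictures confirmed it, and I used the measured value from then on. There was also a brief drag of about 8–10 N while moving the open lock forward, which went away after I raised it 1.5 mm.

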